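Secure the ribbon reel on its bent bar

TASK

The steel bar of the ribbon stand ends in a bend that has been knocked a little out of true. Find its free end, thread the drilled keeper block (wood with a brass foot) onto it and slide it round the bend without forcing it, until it pushes the ribbon reel firmly home against the steel shoulder. Let go, leaving the keeper on the bar against the reel's wooden nose, and do not knock the other things on the counter about.

Things in the scene. Friction and masses are not known exactly. Their poses are not given: they have to be found in the camera images.
- ribbon_stand: Fixed stand: marble base, 8 mm round steel bar. Origin under the upright at counter height, z up. The bar's level axis is at z = 100 mm: the inner leg runs along -x (y = 0) to x = -125 mm, then a rigid bent end begins (see bend_start) which turns level towards +y. A steel shoulder (28 mm disc) on the inner leg has its front face at x = -25 mm
- bend_start (a point): Axis point where inner leg ends, stand (-125, 0, 100) mm. Drawn bent end: 60 degree level arc, axis radius 45 mm, centre stand (-125, 45), then a 45 mm straight outer leg heading (-0.5, 0.866), axis ending at (-186.5, 61.5), tip rounded 4 mm beyond. It has been knocked: rigidly turned level about this point by up to 13 degrees either way; no pose tells how much: look or feel
- reel: Ribbon reel (62 mm diameter, 24 mm wide, axis along the bar) with a 20 mm round wooden nose, 14 mm long, away from the shoulder. Origin on the bar's axis at its shoulder-side face, axes as the stand's: at stand x = -25 mm when home; starts up to 30 mm short of it (more negative x). Nose end at its own x = -38 mm. Slides along the bar under 2 to 4 N, stops hard at home
- keeper: Loose wooden block with a brass foot, 16 mm (x) by 22 mm (y) by 64 mm tall (z), 55 to 100 g, bottom-heavy, standing on the counter; grip across the 22 mm width about 50 mm up. A plain 11 mm hole runs along x, 28 mm above the underside; both ends alike. Origin: centre of underside. Home on the bar its centre is at stand x = -71 mm. Well led it drags with a few N; over 20 N on the stand is forcing
- bore (a point): Centre of the keeper's hole, 28 mm above the keeper's origin
- timer: White square minute timer with a black dial, 56x56x27 mm, origin under its centre; bystander
- marker: Thin dark pen with a red end, 133 mm long (y), 12 mm thick, origin under its centre; bystander
- mini_box: Small white gift box with gold ribbon, 55x55x43 mm, origin under its centre; bystander
- bell: Chrome counter bell, 82 mm diameter, 56 mm tall, origin under its centre; bystander
Things that resemble listed ones, but are neither listed nor needed, are in the scene too. Of the things like the keeper, leave any that is green; of the rest the larger one is meant.

How it is judged:
By the outcome, as a careful person would: the job done as asked, in the order asked, and still so for the second after the job is handed in, with the robot touching nothing.
It also fails if it takes over 72 s, if anything falls off the work surface, if the arm or the gripper's body presses on something with over 40 N, if the wrist force passes 120 N, or if a joint passes its speed limit or range.

ROBOT

A 7-joint arm with a two-finger parallel gripper is mounted at the origin on a cart in front of the work surface, level with it; the furniture and walls round the work are solid. World frame = base frame: x ahead of the robot, y to its left, z up, the work surface at z = 0. Lengths are in m, angles in rad, forces in N, time in s.
With the tool pointing down it reaches from about 0.425 to 0.875 m from the base axis. Payload 4.7 kg.
Tool frame: the origin (TCP) lies midway between the tips of the shut fingers; the grasp point (between the pads) lies 19 mm behind it; z points along the fingers, y is the direction in which the jaws open and shut (so a half turn about z gives the same grasp; the last joint's range is limited). The gripper opens to 87 mm and grips with 3 to 60 N. Pads are 19 mm wide; open, the fingers measure 117 mm over their backs; the gripper's body (75 mm by 190 mm) begins 51 mm behind the grasp point.
Start: joints at [-1.1, 0.321, -0.07, 1.45, 0.023, 1.371, -0.057], TCP at [0.287, 0.583, 0.223] pointing down, gripper open.
Joint ranges: [-2.86, 2.86], [-0.3, 2.09], [-1.38, 1.24], [0.06, 2.45], [-1.56, 4.7], [0.09, 2.05], [-2.69, 2.69]. Speed limits (rad/s): [2.57, 2.57, 3.14, 3.14, 3.14, 3.14, 3.14].

INTERFACE

Orientations are given as a rotation vector (axis times angle).
In Python, from bench import * gives the robot as it stands.
- The arm moves only by the tool move_arm, never from a script. Its arguments are lists of equal length, an entry for each row: "jaw": the closure in counts, from 0 (fully open) to 255 (shut); "slide": the shift along the tool's x, y, z in cm, a list of three; "dr": the turn, a rotation vector about the tool's x, y, z in degrees, a list of three. A call has 1 to 5 rows; each row shifts and turns the commanded pose from where the row before left it, along the tool's axes as they then stand; what a row does not reach is not made up. A row lasts 1/10 s, in which the tool goes at most 50 mm and 8.59 degrees, less where a joint would pass 70% of its speed; a pose out of reach is approached as far as the arm can. A call with a gripper value outside its range is refused whole. The fingers move at their own pace and stop on an object; "force" is the grip in N (left out, the last holds). Time passes only in rows, so rows that do not move let the fingers close. It gives the time, the measured TCP pose, the force and the opening at its end, in the units of the state.
- get_state(): the state, without advancing time (a new reading comes with each control period).
- get_image(name): name is "side" or "top" or "wrist"; returns (picture, depth): 420x560x3 uint8, red, green, blue; 420x560 float32, m along the optical axis (not along the pixel's ray), 0 where there is no reading.
- camera_params(name): a dict with "K" (3x3 intrinsics, pixels), "extrinsics" (4x4, takes a point from camera to world coordinates); the wrist camera has in their place "tool_from_camera" (4x4, takes a point from camera to tool coordinates, whose origin is the TCP and whose axes are the flange's). Camera axes: x right, y up, looking along -z (the intrinsics and any distortion apply to the point x, -y, -z); pixel columns grow to the right and rows downward; lengths in m; the calibration is good to about 2 mm. A picture is of the moment at which its call begins: read the wrist's pose just before it. camera_params takes no time and is no camera call.
- close_job(): hands the job in, once; it reports no verdict.
Trained networks look in the newest picture that a camera, given by its name, has taken for a name from the list of things; names that differ only in an ending like _2 or _b are one class to them, and where a whole thing is asked for, a point or a joint stands for the part that bears it (a point fixed in the world has none). Each returns a list of dicts, best first, with "score" (0 to 1); they miss things now and then, are a little off and sometimes report something else, mostly with a low value. They report only what shows in the picture. A call takes as long as a camera call. They do not tell look-alikes from the thing itself.
- regions_of(camera, query): "mask" (420x560 bool, what is visible of it) and "xy" ([column, row] in pixels, amid what is visible of it).
The state is a dict: "time": time; "joint_positions": joint angles; "qd": joint speeds; "joint_torque": joint torques, N m; "position": TCP position; "tool_rot": TCP orientation; "ft_force": force on the tool from outside, world axes, zero at the start; "torque": the same for the moment, N m; "grip_width": opening from 0.0 (shut) to 1.0 (fully open).
Only numpy, scipy, OpenCV 4.12 (cv2) and the standard library are available. Lean on these libraries where they do the work, as an engineer would, in place of code of your own. Each camera call takes 0.05 s, during which the arm holds its last target.

## Working session

There is one attempt and no reset: what is moved stays moved. The work goes in short steps, Python scripts to look and compute and a tool call to move; the robot and the scene stay as the last step left them, time stands still between calls to the robot, and variables do not carry over. Pictures are saved under pics/ and viewed, and the job is handed in when it is done.

Besides the shell and the picture viewer there is one more tool, called by a JSON object that holds its "op" and its "data". move_arm: Moves the arm, as the interface text tells. Its arguments: {"type":"object","properties":{"jaw":{"type":"array","items":{"type":"number"}},"slide":{"type":"array","items":{"type":"array","items":{"type":"number"}}},"dr":{"type":"array","items":{"type":"array","items":{"type":"number"}}},"force":{"type":"number"}},"required":["jaw","slide","dr"]}

```bash
ls; mkdir -p pics; cat > h.py <<'E'
from bench import *
import numpy as np, cv2
from scipy.spatial.transform import Rotation as R
def save(im,n): cv2.imwrite('pics/'+n+'.png',cv2.cvtColor(im,cv2.COLOR_RGB2BGR))
E
python3 - <<'E'
from h import *
s=get_state(); print({k:np.round(v,3) for k,v in s.items()})
for n in ['side','top','wrist']:
    im,d=get_image(n); save(im,n+'0'); np.savez('pics/%s0.npz'%n,im=im,d=d)
    p=camera_params(n); print(n,{k:np.round(v,4).tolist() if not isinstance(v,str) else v for k,v in p.items()})
E
```

```text
pics
{'time': np.float64(0.0), 'joint_positions': array([-1.1  ,  0.322, -0.07 ,  1.452,  0.023,  1.371, -0.057]), 'qd': array([-0.001, -0.   , -0.001,  0.001, -0.003,  0.001, -0.001]), 'joint_torque': array([-0.0000e+00, -4.9130e+01, -4.0400e-01, -3.1252e+01, -6.4000e-02,
        4.4000e-02,  0.0000e+00]), 'position': array([0.286, 0.583, 0.221]), 'tool_rot': array([-7.11e-01, -3.06e+00,  3.00e-03]), 'ft_force': array([ 0.555, -0.159, -0.483]), 'torque': array([-0.001,  0.003,  0.035]), 'grip_width': np.float64(0.998)}
side {'K': [[523.945, 0.0, 281.5789], [0.0, 523.945, 210.4114], [0.0, 0.0, 1.0]], 'extrinsics': [[-0.613, 0.318, -0.7233, -0.4472], [-0.79, -0.2594, 0.5555, 0.7582], [-0.011, 0.9119, 0.4103, 0.6685], [0.0, 0.0, 0.0, 1.0]]}
top {'K': [[484.8802, 0.0, 285.1506], [0.0, 484.8802, 206.6438], [0.0, 0.0, 1.0]], 'extrinsics': [[0.0059, 0.9904, -0.1384, 0.389], [-0.9997, 0.0023, -0.0263, -0.003], [-0.0257, 0.1385, 0.99, 1.1545], [0.0, 0.0, 0.0, 1.0]]}
wrist {'K': [[305.0634, 0.0, 277.0973], [0.0, 305.0634, 208.7989], [0.0, 0.0, 1.0]], 'tool_from_camera': [[0.0006, 0.9689, 0.2476, 0.0669], [1.0, -0.0008, 0.0005, -0.0], [0.0006, 0.2476, -0.9689, -0.162], [0.0, 0.0, 0.0, 1.0]]}
```

View pics/side0.png

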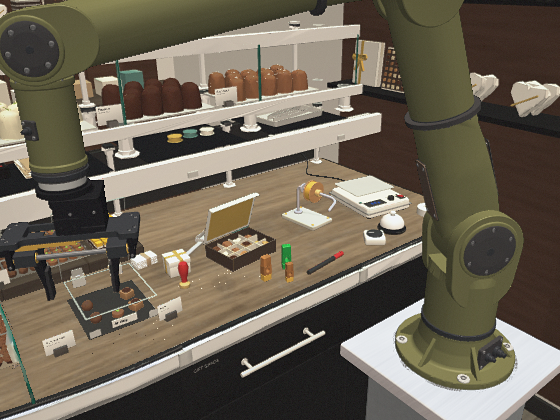

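View pics/top0.png

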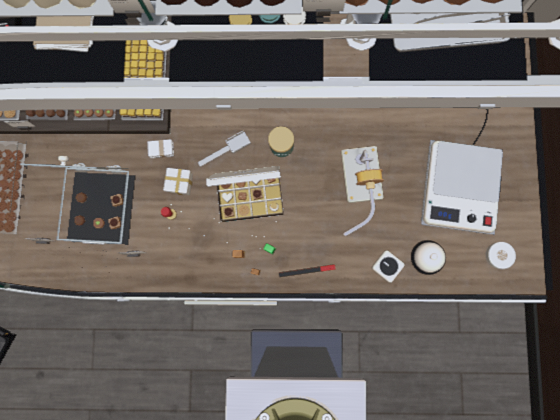

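View pics/wrist0.png

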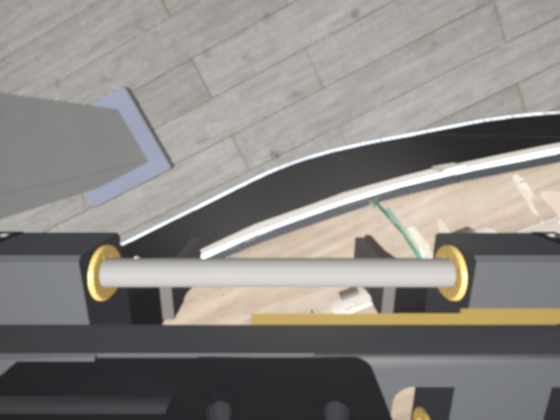

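```bash
python3 - <<'E'
from h import *
T=np.load('pics/top0.npz')['im'];S=np.load('pics/side0.npz')['im']
a=cv2.resize(T[130:290,220:400],None,fx=4,fy=4,interpolation=cv2.INTER_CUBIC)[:600]
save(a,'topc'); 
b=cv2.resize(S[170:290,240:380],None,fx=5,fy=5,interpolation=cv2.INTER_CUBIC); save(b,'sidec')
for c in ['top','side']:
  for n in ['keeper','ribbon_stand','reel','timer','marker','mini_box','bell']:
    r=regions_of(c,n)
    print(c,n,[(round(x['score'],2),np.round(x['xy']).tolist(),int(x['mask'].sum())) for x in r[:4]])
E
```

```text
top keeper [(0.65, [272.0, 250.0], 81), (0.62, [237.0, 251.0], 92), (0.48, [254.0, 274.0], 30)]
top ribbon_stand [(0.8, [368.0, 176.0], 2218)]
top reel [(0.63, [372.0, 181.0], 434), (0.55, [387.0, 264.0], 571), (0.24, [359.0, 174.0], 2137), (0.24, [177.0, 179.0], 668)]
top timer [(0.59, [389.0, 264.0], 577)]
top marker [(0.71, [304.0, 271.0], 346), (0.33, [369.0, 177.0], 411)]
top mini_box [(0.96, [177.0, 179.0], 671)]
top bell [(0.57, [427.0, 254.0], 958)]
side keeper [(0.77, [268.0, 264.0], 307), (0.58, [284.0, 254.0], 178), (0.46, [287.0, 269.0], 133)]
side ribbon_stand [(0.63, [310.0, 211.0], 1223)]
side reel [(0.61, [312.0, 189.0], 373)]
side timer [(0.85, [374.0, 240.0], 311), (0.28, [173.0, 260.0], 468)]
side marker [(0.62, [325.0, 262.0], 187)]
side mini_box [(0.67, [174.0, 259.0], 485), (0.65, [372.0, 238.0], 306)]
side bell [(0.9, [391.0, 223.0], 478)]
```

View pics/topc.png

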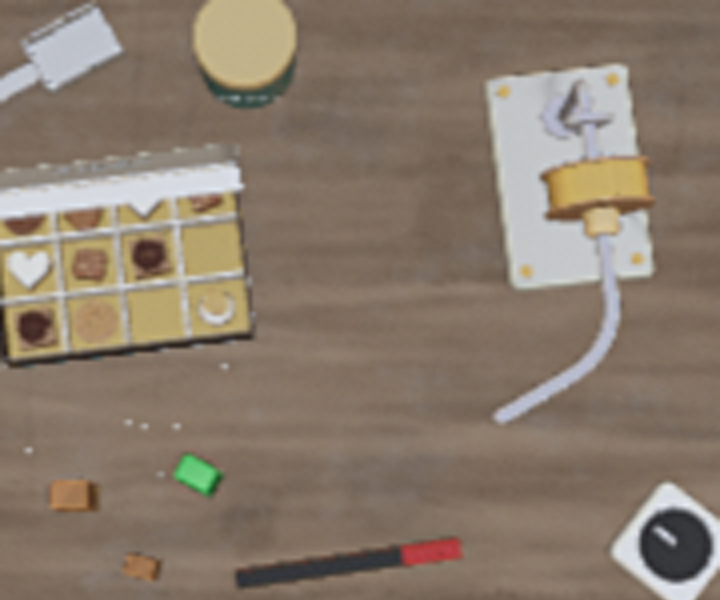

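View pics/sidec.png

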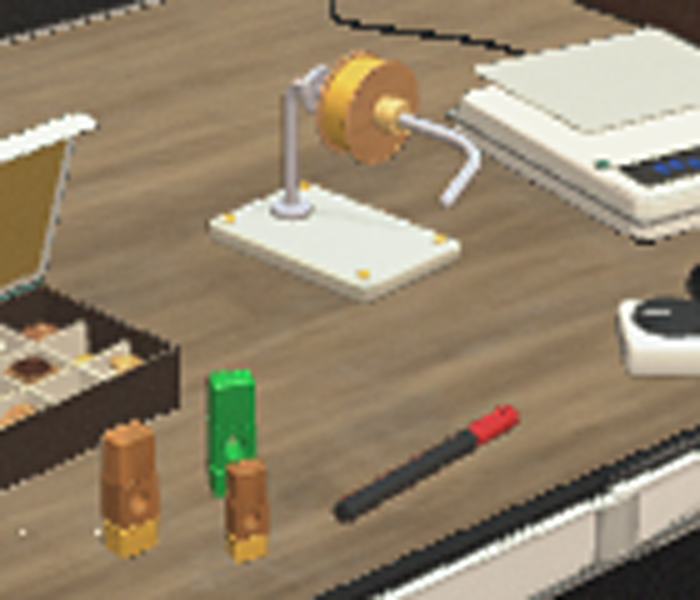

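```bash
cat >> h.py <<'E'
def pts(cam,d,uv,p=None,pose=None):
    p=p or camera_params(cam);K=np.array(p['K']);uv=np.atleast_2d(uv).astype(float)
    z=d[uv[:,1].round().astype(int),uv[:,0].round().astype(int)] if not np.isscalar(d) else np.full(len(uv),d)
    c=np.c_[(uv[:,0]-K[0,2])/K[0,0]*z,-(uv[:,1]-K[1,2])/K[1,1]*z,-z]
    E=ext(cam,p,pose); return c@E[:3,:3].T+E[:3,3]
def ext(cam,p=None,pose=None):
    p=p or camera_params(cam)
    if 'extrinsics' in p: return np.array(p['extrinsics'])
    pose=pose or get_state(); T=np.eye(4);T[:3,:3]=R.from_rotvec(pose['tool_rot']).as_matrix();T[:3,3]=pose['position']
    return T@np.array(p['tool_from_camera'])
def proj(cam,P,p=None,pose=None):
    p=p or camera_params(cam);E=np.linalg.inv(ext(cam,p,pose));K=np.array(p['K'])
    c=np.atleast_2d(P)@E[:3,:3].T+E[:3,3]
    return np.c_[K[0,2]+K[0,0]*c[:,0]/-c[:,2],K[1,2]-K[1,1]*c[:,1]/-c[:,2]]
def onplane(cam,uv,z,p=None,pose=None):
    p=p or camera_params(cam);K=np.array(p['K']);E=ext(cam,p,pose);uv=np.atleast_2d(uv).astype(float)
    c=np.c_[(uv[:,0]-K[0,2])/K[0,0],-(uv[:,1]-K[1,2])/K[1,1],-np.ones(len(uv))]@E[:3,:3].T
    t=(z-E[2,3])/c[:,2]; return E[:3,3]+c*t[:,None]
E
python3 - <<'E'
from h import *
for cam in ['top','side']:
  Z=np.load(f'pics/{cam}0.npz');d=Z['d']
  v,u=np.mgrid[0:420,0:560]
  P=pts(cam,d,np.c_[u.ravel(),v.ravel()]).reshape(420,560,3)
  np.save(f'pics/{cam}P.npy',P)
  print(cam,'floor z', P[200:210,310:330,2].mean() if cam=='top' else P[225:235,320:335,2].mean())
  im=Z['im']
P=np.load('pics/topP.npy')
for r in range(170,240,4):
  row=P[r,335:395]; m=(row[:,2]>0.085)&(row[:,2]<0.15)
  print(r,m.sum(),row[m].mean(0).round(4) if m.any() else '', np.where(m)[0][[0,-1]]+335 if m.any() else '')
for (a,b,c,e) in [(244,264,228,248),(266,278,248,262),(240,258,258,280)]:
  Q=P[a:b,c:e].reshape(-1,3); m=Q[:,2]>0.04; print('blk',m.sum(),Q[m].mean(0).round(4),Q[m].max(0).round(4))
PS=np.load('pics/sideP.npy')
Q=PS[250:285,255:278].reshape(-1,3); m=(Q[:,2]>0.01)&(Q[:,2]<0.09);print('side blk',m.sum(),Q[m].mean(0).round(4),Q[m].min(0).round(4),Q[m].max(0).round(4))
E
```

```text
top floor z 0.0002894739803156121
side floor z 0.0014725882152794526
170 21 [ 0.6132 -0.1627  0.1245] [362 382]
174 27 [ 0.6054 -0.1545  0.1199] [355 381]
178 26 [ 0.5963 -0.1575  0.1211] [357 382]
182 23 [ 0.5908 -0.1587  0.1042] [357 380]
186 9 [ 0.5812 -0.1602  0.1079] [366 374]
190 4 [ 0.5732 -0.1619  0.1028] [369 372]
194 4 [ 0.5645 -0.164   0.1021] [370 373]
198 4 [ 0.5553 -0.1636  0.1042] [370 373]
202 4 [ 0.5466 -0.1657  0.1032] [371 374]
206 4 [ 0.5377 -0.1655  0.1037] [371 374]
210 4 [ 0.529  -0.1654  0.1033] [371 374]
214 4 [ 0.5202 -0.1631  0.1031] [370 373]
218 4 [ 0.5113 -0.1562  0.1044] [367 370]
222 6 [ 0.5026 -0.1476  0.1032] [362 367]
226 7 [ 0.4939 -0.1334  0.1029] [355 361]
230 6 [ 0.4851 -0.1171  0.1027] [348 353]
234 5 [ 0.4765 -0.1073  0.1024] [344 348]
238 0  
blk 77 [0.4353 0.1303 0.0761] [0.4431 0.1431 1.1545]
blk 42 [0.3957 0.0922 0.0759] [0.4029 0.1031 1.1545]
blk 73 [0.4477 0.0615 0.0629] [0.4586 0.0731 0.069 ]
side blk 330 [0.4542 0.1207 0.0345] [0.4225 0.0436 0.0101] [0.5307 0.1437 0.0672]
```

```bash
python3 - <<'E'
from h import *
Z=np.load('pics/top0.npz');im=Z['im'];P=np.load('pics/topP.npy')
for nm,(a,b,c,e) in {'big':(242,264,226,248),'green':(240,260,258,280),'small':(264,282,246,264)}.items():
  h=P[a:b,c:e,2]; m=((h>0.045)&(h<0.09)).astype(np.uint8)
  v,u=np.nonzero(m); q=onplane('top',np.c_[u+c,v+a],0.064)[:,:2]
  r=cv2.minAreaRect((q*1000).astype(np.float32)); print(nm,m.sum(),r,np.median(h[m>0]))
# yaw by color at higher res
hsv=cv2.cvtColor(im,cv2.COLOR_RGB2HSV)
print(hsv[244:264,228:248,1])
S=np.load('pics/side0.npz')['im']
save(cv2.resize(S[240:292,245:305],None,fx=10,fy=10,interpolation=cv2.INTER_CUBIC),'sidek')
E
```

```text
big 70 ((435.95648193359375, 132.51890563964844), (13.439350128173828, 20.48105239868164), 0.2816186547279358) 0.06399992270514343
green 71 ((447.93817138671875, 61.53630447387695), (22.175386428833008, 15.025949478149414), 63.82535934448242) 0.06411118300792729
small 41 ((395.68341064453125, 93.17041015625), (16.306312561035156, 11.796662330627441), 76.44570922851562) 0.04951995613387705
[[ 66  63  63  63  63  62  63  61  61  53  53  49  50  54  52  54  57  60
   60  60]
 [ 64  63  65  64  64  60  61  63  60  59  54  52  52  54  51  54  54  57
   60  63]
 [ 65  64  64  62  64  64  63  60  57  54  54  56  51  52  52  51  53  59
   59  63]
 [ 62  65  61  59  59  62  59  56  58  55  52  49  53  54  54  54  54  60
   60  64]
 [ 60  62  60  56  60  57  55  52  49  52  50  48  48  50  53  58  59  60
   62  66]
 [ 62  62  60  59  54  52  52  51  51  53  52  51  55  52  53  58  58  57
   61  62]
 [ 64  63  63  57  69 110 128 128 125 125 121 125 128 126 101  89  66  58
   61  62]
 [ 63  63  61  57  94 128 126 124 127 126 124 126 127 135 151 138  97  72
   62  63]
 [ 65  64  60  59 102 127 12
[... 292 characters left out ...]
 106  64
   55  56]
 [ 65  60  60  65  96 127 133 131 132 130 126 127 131 144 148 153 108  66
   58  58]
 [ 66  64  64  65  73  97 125 138 148 146 138 141 144 146 136 124  97  72
   61  59]
 [ 67  64  61  64  63  68  67  71  74  72  73  70  69  62  65  62  66  61
   61  62]
 [ 68  69  65  67  66  67  63  63  65  63  63  63  63  60  58  59  61  62
   62  62]
 [ 72  70  64  65  67  65  65  65  68  67  65  66  64  58  59  60  68  64
   65  65]
 [ 69  66  65  66  66  65  67  69  69  68  65  64  63  62  58  60  65  67
   59  62]
 [ 66  68  67  64  66  65  66  66  67  65  66  65  62  62  66  63  65  67
   63  63]
 [ 68  66  66  65  65  68  66  68  64  67  67  65  63  67  65  66  70  68
   62  64]]
```

View pics/sidek.png

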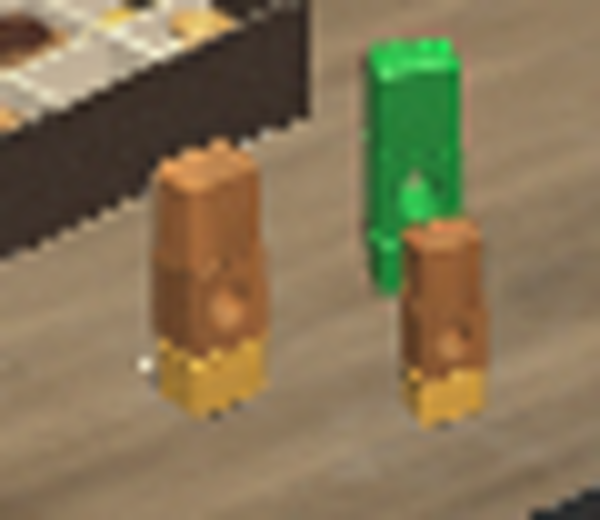

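```bash
cat >> h.py <<'E'
def yaw(s=None):
    s=s or get_state(); M=R.from_rotvec(s['tool_rot']).as_matrix(); return np.degrees(np.arctan2(M[1,0],M[0,0]))
def plan(tp,ty,n,s=None,p0=None,y0=None):
    """rows to go to TCP tp, tool-x yaw ty(deg) in n rows, straight; tool down"""
    s=s or get_state(); p=np.array(s['position']) if p0 is None else np.array(p0); y=yaw(s) if y0 is None else y0
    dy=(ty-y); D=(np.array(tp)-p)/n
    sl=[];dr=[]
    for k in range(n):
        a=np.radians(y+dy*k/n); X=np.array([np.cos(a),np.sin(a),0]);Y=np.array([np.sin(a),-np.cos(a),0])
        sl.append([round(float(v)*100,2) for v in (D@X,D@Y,-D[2])]); dr.append([0,0,round(-dy/n,2)])
    for i in range(0,n,5): print(sl[i:i+5],dr[i:i+5])
def st():
    s=get_state(); M=R.from_rotvec(s['tool_rot']).as_matrix()
    print('t',round(float(s['time']),2),'pos',np.round(s['position'],4),'yaw',round(yaw(s),2),'zax',M[:,2].round(4),'q',np.round(s['joint_positions'],2),'F',np.round(s['ft_force'],2),'w',round(float(s['grip_width'])*87,1)); return s
E
python3 - <<'E'
from h import *
s=st(); plan([.436,.1325,.18],0,18,s)
E
```

```text
t 0.85 pos [0.2867 0.5834 0.2226] yaw 153.83 zax [ 1.e-04  0.e+00 -1.e+00] q [-1.1   0.32 -0.07  1.45  0.02  1.37 -0.06] F [-0.28 -0.1   1.85] w 87.1
[[-1.85, -1.88, 0.24], [-2.11, -1.59, 0.24], [-2.32, -1.26, 0.24], [-2.48, -0.9, 0.24], [-2.59, -0.52, 0.24]] [[0, 0, np.float64(8.55)], [0, 0, np.float64(8.55)], [0, 0, np.float64(8.55)], [0, 0, np.float64(8.55)], [0, 0, np.float64(8.55)]]
[[-2.64, -0.13, 0.24], [-2.63, 0.27, 0.24], [-2.56, 0.65, 0.24], [-2.43, 1.02, 0.24], [-2.25, 1.37, 0.24]] [[0, 0, np.float64(8.55)], [0, 0, np.float64(8.55)], [0, 0, np.float64(8.55)], [0, 0, np.float64(8.55)], [0, 0, np.float64(8.55)]]
[[-2.02, 1.69, 0.24], [-1.75, 1.98, 0.24], [-1.44, 2.21, 0.24], [-1.09, 2.4, 0.24], [-0.72, 2.54, 0.24]] [[0, 0, np.float64(8.55)], [0, 0, np.float64(8.55)], [0, 0, np.float64(8.55)], [0, 0, np.float64(8.55)], [0, 0, np.float64(8.55)]]
[[-0.34, 2.62, 0.24], [0.06, 2.64, 0.24], [0.45, 2.6, 0.24]] [[0, 0, np.float64(8.55)], [0, 0, np.float64(8.55)], [0, 0, np.float64(8.55)]]
```

{"op": "move_arm", "data": {"jaw": [60,60,60,60,60], "slide": [[-1.85,-1.9,0],[-2.1,-1.6,0],[-2.3,-1.25,0],[-2.5,-0.9,0],[-2.6,-0.5,0]], "dr": [[0,0,8.55],[0,0,8.55],[0,0,8.55],[0,0,8.55],[0,0,8.55]]}}

```text
time: 1.35
position: [0.3284, 0.4569, 0.2227]
tool_rot: [-1.785, -2.585, -0.001]
ft_force: [0.5, -0.5, 0.2]
grip_width: 0.774
```

{"op": "move_arm", "data": {"jaw": [100,100,100,100,100], "slide": [[-2.65,-0.15,0],[-2.65,0.25,0],[-2.55,0.65,0],[-2.45,1.0,0],[-2.25,1.35,0]], "dr": [[0,0,8.55],[0,0,8.55],[0,0,8.55],[0,0,8.55],[0,0,8.55]]}}

```text
time: 1.85
position: [0.3691, 0.3311, 0.2228]
tool_rot: [-2.605, -1.756, -0.001]
ft_force: [0.9, 0.4, -0.3]
grip_width: 0.611
```

{"op": "move_arm", "data": {"jaw": [120,120,120,120,120], "slide": [[-2.0,1.7,0.2],[-1.75,2.0,0.5],[-1.45,2.2,0.5],[-1.1,2.4,0.5],[-0.7,2.55,0.5]], "dr": [[0,0,8.55],[0,0,8.55],[0,0,8.55],[0,0,8.55],[0,0,8.55]]}}

```text
time: 2.35
position: [0.4107, 0.2058, 0.2007]
tool_rot: [-3.065, -0.686, -0.001]
ft_force: [0.4, 0.6, 1.1]
grip_width: 0.531
```

{"op": "move_arm", "data": {"jaw": [120,120,120,120], "slide": [[-0.35,2.6,0.5],[0.05,2.6,0.5],[0.45,2.6,0.5],[0,0,0]], "dr": [[0,0,8.55],[0,0,8.55],[0,0,8.55],[0,0,0]]}}

```text
time: 2.75
position: [0.4357, 0.1281, 0.1853]
tool_rot: [3.14, -0.015, -0.0]
ft_force: [0.1, -0.0, 0.8]
grip_width: 0.533
```

```bash
python3 - <<'E'
from h import *
s=st(); im,d=get_image('wrist'); save(im,'w1'); np.savez('pics/w1.npz',im=im,d=d,pos=s['position'],rot=s['tool_rot'])
print(proj('wrist',[[.436,.1325,.064],[.436,.1325,.0]],pose=s))
E
```

```text
t 2.75 pos [0.4357 0.1281 0.1853] yaw -0.56 zax [-1.0e-04 -1.2e-03 -1.0e+00] q [-0.72 -0.09  0.36  1.98  0.03  1.25 -1.96] F [ 0.14 -0.04  0.8 ] w 46.4
[[271.93941607 203.61372424]
 [272.74597735 190.83333835]]
```

View pics/w1.png

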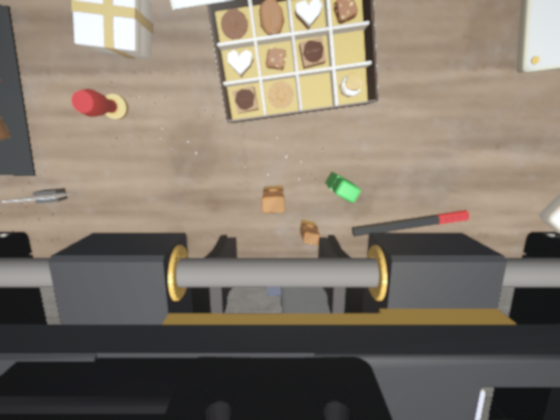

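```bash
python3 - <<'E'
from h import *
Z=np.load('pics/w1.npz');d=Z['d'];im=Z['im']
pose={'position':Z['pos'],'tool_rot':Z['rot']}
v,u=np.mgrid[0:420,0:560]
P=pts('wrist',d,np.c_[u.ravel(),v.ravel()],pose=pose).reshape(420,560,3)
for nm,(a,b,c,e) in {'big':(178,222,255,295),'green':(165,210,320,370)}.items():
  h=P[a:b,c:e,2]; m=((h>0.052)&(h<0.08)); q=P[a:b,c:e][m]
  print(nm,m.sum(),q.mean(0).round(4),cv2.minAreaRect((q[:,:2]*1000).astype(np.float32)))
  r=(h>0.004)&(h<.052); q=P[a:b,c:e][r]; print(q.min(0).round(3),q.max(0).round(3))
save(cv2.resize(im[165:240,240:370],None,fx=6,fy=6,interpolation=cv2.INTER_CUBIC),'w1c')
E
```

```text
big 395 [0.4364 0.1314 0.0625] ((435.1797790527344, 131.43606567382812), (16.1124210357666, 21.99058723449707), 2.6947615146636963)
[0.44  0.121 0.004] [0.444 0.143 0.052]
green 408 [0.4483 0.0613 0.0626] ((447.43218994140625, 60.1888313293457), (22.067686080932617, 16.006494522094727), 62.34242248535156)
[0.445 0.048 0.004] [0.459 0.073 0.052]
```

View pics/w1c.png

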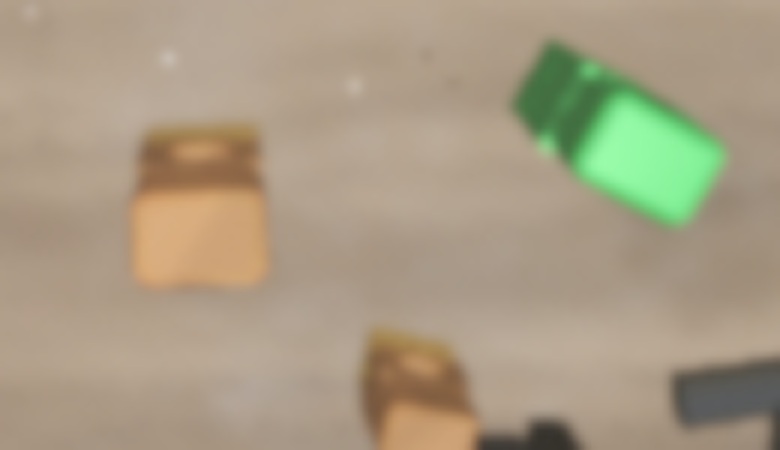

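{"op": "move_arm", "data": {"jaw": [120,120,120,120,120], "slide": [[0,-0.34,2.5],[0,0,3],[0,0,3],[0,0,2.5],[0,0,0]], "dr": [[0,0,-1],[0,0,0],[0,0,0],[0,0,0],[0,0,0]]}}

```text
time: 3.3
position: [0.432, 0.1356, 0.0728]
tool_rot: [3.139, 0.03, -0.009]
ft_force: [-0.7, -0.2, 0.4]
grip_width: 0.529
```

```bash
python3 - <<'E'
from h import *
s=st(); im,d=get_image('wrist'); save(im,'w2')
E
```

```text
t 3.3 pos [0.432  0.1356 0.0728] yaw 1.09 zax [-0.0058 -0.0027 -1.    ] q [-0.72  0.04  0.37  2.1  -0.02  1.01 -1.9 ] F [-0.69 -0.19  0.41] w 46.0
```

View pics/w2.png

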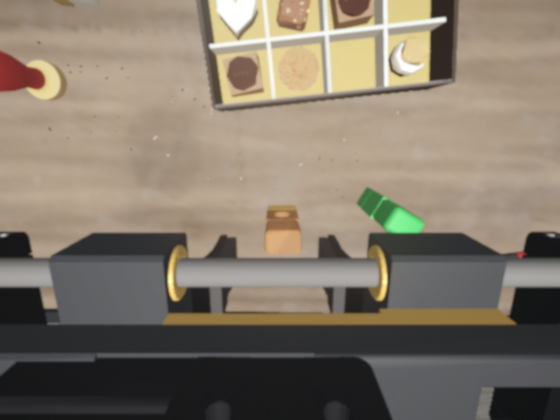

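{"op": "move_arm", "data": {"jaw": [120,120,120,120], "slide": [[0.35,0.4,0],[0,0,1.2],[0,0,1.0],[0,0,0]], "dr": [[0,0,0],[0,0,0],[0,0,0],[0,0,0]]}}

```text
time: 3.75
position: [0.4374, 0.1312, 0.0523]
tool_rot: [3.141, 0.025, -0.003]
ft_force: [0.3, -0.2, -0.2]
grip_width: 0.527
```

```bash
python3 - <<'E'
from h import *
s=st(); im,d=get_image('wrist'); save(im[180:300,200:360].repeat(4,0).repeat(4,1),'w3'); 
v,u=np.mgrid[0:420,0:560]
P=pts('wrist',d,np.c_[u.ravel(),v.ravel()],pose=s).reshape(420,560,3)
Q=P[190:258,262:305].reshape(-1,3); q=Q[(Q[:,2]>.052)&(Q[:,2]<.07)]; print(len(q),q.mean(0),q.min(0),q.max(0))
E
```

```text
t 3.75 pos [0.4374 0.1312 0.0523] yaw 0.93 zax [-2.2e-03 -9.0e-04 -1.0e+00] q [-0.71  0.07  0.37  2.12 -0.03  0.96 -1.87] F [ 0.33 -0.16 -0.23] w 45.8
443 [0.44211998 0.13036853 0.06011363] [0.43911512 0.12092909 0.05201371] [0.4439581  0.13948982 0.06499395]
```

View pics/w3.png

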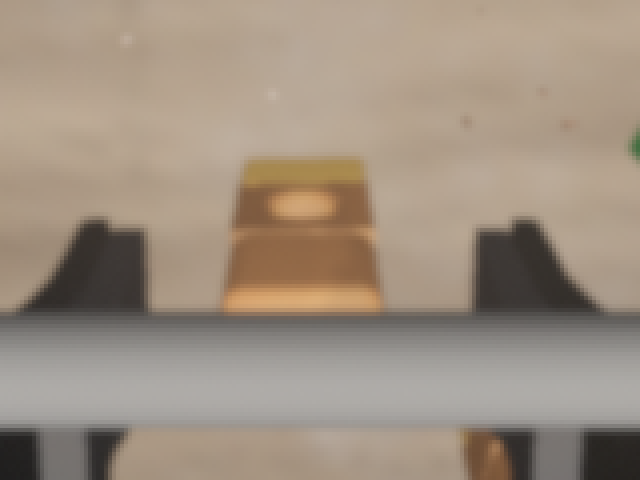

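{"op": "move_arm", "data": {"jaw": [120,120,120], "slide": [[-0.2,0.05,1.1],[0,0,1.0],[0,0,0]], "dr": [[0,0,0],[0,0,0],[0,0,0]]}}

```text
time: 4.1
position: [0.435, 0.1305, 0.0309]
tool_rot: [3.14, 0.025, -0.004]
ft_force: [-0.6, 0.2, 0.1]
grip_width: 0.531
```

{"op": "move_arm", "data": {"jaw": [210,210,210,210,210], "slide": [[0,0,0],[0,0,0],[0,0,0],[0,0,0],[0,0,0]], "dr": [[0,0,0],[0,0,0],[0,0,0],[0,0,0],[0,0,0]], "force": 20}}

```text
time: 4.6
position: [0.4367, 0.1312, 0.0328]
tool_rot: [-3.141, -0.026, -0.001]
ft_force: [0.2, -0.2, 0.5]
grip_width: 0.257
```

```bash
python3 - <<'E'
from h import *
s=st(); im,d=get_image('wrist'); save(im[180:300,200:360].repeat(4,0).repeat(4,1),'w4'); 
E
```

```text
t 4.6 pos [0.4367 0.1312 0.0328] yaw 0.93 zax [ 6.e-04  4.e-04 -1.e+00] q [-0.71  0.1   0.37  2.14 -0.05  0.91 -1.86] F [ 0.25 -0.2   0.49] w 22.3
```

View pics/w4.png

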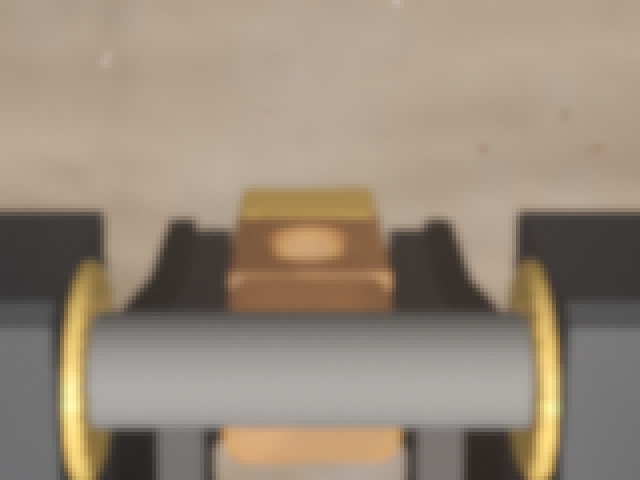

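{"op": "move_arm", "data": {"jaw": [210,210,210,210,210], "slide": [[0,0,-1],[0,0,-3],[0,0,-3.5],[0,0,-3.5],[0,0,0]], "dr": [[0,0,0],[0,0,0],[0,0,0],[0,0,0],[0,0,0]]}}

```text
time: 5.15
position: [0.4398, 0.1322, 0.148]
tool_rot: [-3.137, -0.025, -0.014]
ft_force: [0.7, -0.5, -0.9]
grip_width: 0.247
```

```bash
python3 - <<'E'
from h import *
s=st(); plan([.444,-.05,.143],-60,10,s)
E
```

```text
t 5.15 pos [0.4398 0.1322 0.148 ] yaw 0.91 zax [ 0.0088  0.0047 -1.    ] q [-0.72 -0.05  0.37  2.02  0.02  1.16 -1.92] F [ 0.69 -0.51 -0.93] w 21.5
[[0.01, 1.82, 0.05], [0.21, 1.81, 0.05], [0.4, 1.78, 0.05], [0.58, 1.73, 0.05], [0.76, 1.66, 0.05]] [[0, 0, np.float64(6.09)], [0, 0, np.float64(6.09)], [0, 0, np.float64(6.09)], [0, 0, np.float64(6.09)], [0, 0, np.float64(6.09)]]
[[0.93, 1.56, 0.05], [1.1, 1.46, 0.05], [1.24, 1.33, 0.05], [1.38, 1.19, 0.05], [1.5, 1.04, 0.05]] [[0, 0, np.float64(6.09)], [0, 0, np.float64(6.09)], [0, 0, np.float64(6.09)], [0, 0, np.float64(6.09)], [0, 0, np.float64(6.09)]]
```

{"op": "move_arm", "data": {"jaw": [210,210,210,210,210], "slide": [[0,1.8,0],[0.2,1.8,0],[0.4,1.8,0],[0.6,1.75,0],[0.75,1.65,0]], "dr": [[0,0,6],[0,0,6],[0,0,6],[0,0,6],[0,0,6]]}}

```text
time: 5.65
position: [0.4382, 0.039, 0.1424]
tool_rot: [3.039, -0.795, -0.001]
ft_force: [1.0, 0.3, -0.5]
grip_width: 0.25
```

{"op": "move_arm", "data": {"jaw": [210,210,210,210,210], "slide": [[0.95,1.55,0],[1.1,1.45,0],[1.25,1.35,0],[1.4,1.2,0],[0,0,0]], "dr": [[0,0,6],[0,0,6],[0,0,6],[0,0,6],[0,0,6]]}}

```text
time: 6.15
position: [0.441, -0.0361, 0.1425]
tool_rot: [2.726, -1.56, 0.0]
ft_force: [0.4, 0.8, 0.0]
grip_width: 0.249
```

{"op": "move_arm", "data": {"jaw": [210,210], "slide": [[0,0,0],[0,0,0]], "dr": [[0,0,0],[0,0,0]]}}

```text
time: 6.35
position: [0.4412, -0.033, 0.1424]
tool_rot: [-2.735, 1.545, 0.001]
ft_force: [0.1, 0.3, 0.1]
grip_width: 0.249
```

```bash
python3 - <<'E'
from h import *
s=st(); im,d=get_image('wrist'); save(im,'w5'); np.savez('pics/w5.npz',im=im,d=d,pos=s['position'],rot=s['tool_rot'])
E
```

```text
t 6.35 pos [ 0.4412 -0.033   0.1424] yaw -58.91 zax [-3.e-04  2.e-04 -1.e+00] q [-0.52 -0.09  0.51  2.06  0.05  1.16 -2.63] F [0.07 0.31 0.07] w 21.6
```

View pics/w5.png

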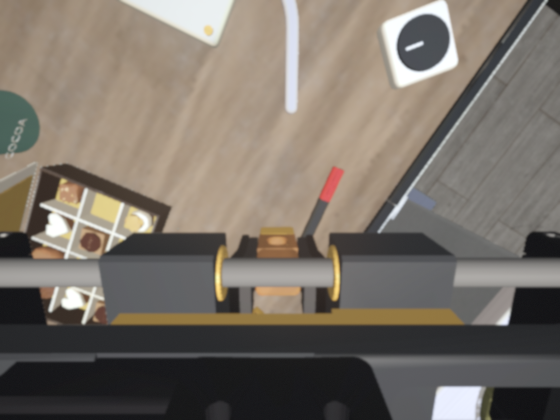

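```bash
python3 - <<'E'
from h import *
Z=np.load('pics/w5.npz');d=Z['d'];im=Z['im'];pose={'position':Z['pos'],'tool_rot':Z['rot']}
v,u=np.mgrid[0:420,0:560]
P=pts('wrist',d,np.c_[u.ravel(),v.ravel()],pose=pose).reshape(420,560,3)
c=[]
for r in range(2,116,6):
  m=np.where((P[r,250:330,2]>0.08)&(P[r,250:330,2]<.13))[0]+250
  if len(m): q=onplane('wrist',[[m.mean(),r]],0.1,pose=pose)[0]; c.append(q[:2]); print(r,m[0],m[-1],q.round(4),P[r,m,2].max().round(4),d[r,m].min())
  else: print(r,'none')
c=np.array(c)
save(cv2.resize(im[0:130,220:360],None,fx=5,fy=4,interpolation=cv2.INTER_CUBIC),'w5c')
print(im[60,280:304]); print(im[95:116:2,292])
E
```

```text
2 282 296 [ 0.5082 -0.1576  0.1   ] 0.1042 0.17617887
8 284 297 [ 0.5058 -0.1554  0.1   ] 0.1047 0.17645505
14 285 298 [ 0.5036 -0.1531  0.1   ] 0.1042 0.17770272
20 286 298 [ 0.5017 -0.1505  0.1   ] 0.1049 0.17782728
26 286 298 [ 0.5    -0.1478  0.1   ] 0.1043 0.17919034
32 286 298 [ 0.4983 -0.145   0.1   ] 0.1046 0.1797029
38 286 298 [ 0.4966 -0.1423  0.1   ] 0.1044 0.18064764
44 286 298 [ 0.4948 -0.1395  0.1   ] 0.1041 0.18172811
50 286 298 [ 0.4931 -0.1366  0.1   ] 0.1045 0.18214084
56 286 298 [ 0.4913 -0.1338  0.1   ] 0.1045 0.18292694
62 286 298 [ 0.4895 -0.1309  0.1   ] 0.1046 0.18370283
68 286 298 [ 0.4877 -0.128   0.1   ] 0.1049 0.18419604
74 286 297 [ 0.4862 -0.1249  0.1   ] 0.1046 0.18536517
80 286 297 [ 0.4844 -0.122   0.1   ] 0.1047 0.18604739
86 285 297 [ 0.4828 -0.1188  0.1   ] 0.1044 0.18723793
92 285 297 [ 0.4809 -0.1158  0.1   ] 0.1046 0.18790229
98 285 297 [ 0.479  -0.1128  0.1   ] 0.1044 0.18891001
104 285 297 [ 0.4771 -0.1097  0.1   ] 0.1041 0.19008836
110 286 296 [ 0.4752 -0.1066  0.1   ] 0.1036 0.1914387
[[170 154 138]
 [170 153 138]
 [169 153 138]
 [167 152 137]
 [169 155 144]
 [181 171 165]
 [201 195 193]
 [214 213 214]
 [220 222 228]
 [221 225 236]
 [221 226 240]
 [221 226 242]
 [220 225 242]
 [221 226 242]
 [221 226 241]
 [221 225 237]
 [217 220 226]
 [206 204 205]
 [185 177 171]
 [166 152 140]
 [158 141 126]
 [157 140 124]
 [157 141 125]
 [157 141 126]]
[[222 227 243]
 [222 227 243]
 [222 227 243]
 [222 227 243]
 [222 227 243]
 [222 227 243]
 [223 227 243]
 [223 227 238]
 [219 218 220]
 [194 185 178]
 [186 170 151]]
```

View pics/w5c.png

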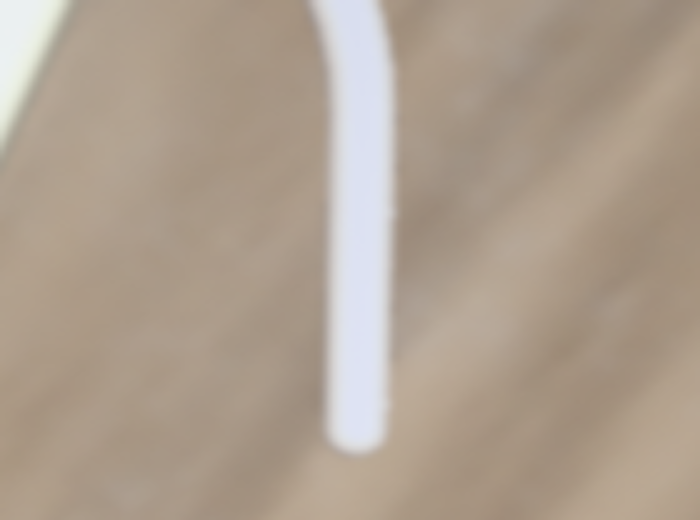

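```bash
cat > fit.py <<'E'
from h import *
from scipy.optimize import least_squares
def curve(psi,B,delta):
    # polyline in world from reel side (x=-40) to axis end
    s=[(x,0) for x in np.linspace(-40,-125,40)]
    a=np.radians(np.linspace(0,60,60)); arc=np.c_[-45*np.sin(a),45-45*np.cos(a)]
    e=arc[-1]; leg=e+np.outer(np.linspace(0,45,40),[-.5,.8660254])
    bent=np.vstack([arc,leg]); c,sn=np.cos(delta),np.sin(delta)
    bent=bent@np.array([[c,sn],[-sn,c]])+[-125,0]
    st=np.vstack([s,bent])/1000-np.array([-.125,0])
    c,sn=np.cos(psi),np.sin(psi)
    return st@np.array([[c,sn],[-sn,c]])+B
def dist(P,C):
    A=C[:-1];D=C[1:]-A; L=(D**2).sum(1)+1e-15
    t=np.clip(((P[:,None]-A)*D).sum(2)/L,0,1); q=A+t[:,:,None]*D
    dd=P[:,None]-q; n=np.linalg.norm(dd,axis=2); i=n.argmin(1); k=np.arange(len(P))
    cr=D[i,0]*dd[k,i,1]-D[i,1]*dd[k,i,0]
    return np.sign(cr)*n[k,i]
E
cat > f1.py <<'E'
from fit import *
Z=np.load('pics/w5.npz');d=Z['d'];pose={'position':Z['pos'],'tool_rot':Z['rot']}
v,u=np.mgrid[0:420,0:560]
P=pts('wrist',d,np.c_[u.ravel(),v.ravel()],pose=pose).reshape(420,560,3)
W=[]
for r in range(0,108,3):
  m=np.where((P[r,250:330,2]>0.08)&(P[r,250:330,2]<.13))[0]+250
  W.append([m.mean(),r])
W=onplane('wrist',W,.1,pose=pose)[:,:2]
PT=np.load('pics/topP.npy'); T=[]
for r in range(190,222,1):
  m=np.where((PT[r,335:395,2]>.085)&(PT[r,335:395,2]<.15))[0]+335
  T.append([m.mean(),r])
for c in range(346,366,1):
  m=np.where((PT[205:240,c,2]>.085)&(PT[205:240,c,2]<.15))[0]+205
  T.append([c,m.mean()])
T=onplane('top',T,.1)[:,:2]
tip=onplane('wrist',[[291,112.5]],.1,pose=pose)[0,:2]
def f(p):
    C=curve(p[0],p[1:3],p[3]); g=C[-1]-C[-2]; g/=np.linalg.norm(g)
    return np.r_[dist(W,C)*1000,dist(T+p[4:6],C)*700, ((C[-1]+.004*g)-tip)*1000, p[4:6]*300]
r=least_squares(f,[.1,.525,-.166,-.08,0,0])
print('psi',np.degrees(r.x[0]),'B',r.x[1:3],'delta',np.degrees(r.x[3]),'topoff',r.x[4:],'rms',np.sqrt(np.mean(r.fun**2)))
C=curve(r.x[0],r.x[1:3],r.x[3]); print('axis end',C[-1],'tip',tip, 'res W',(dist(W,C)*1000).round(1),'T',(dist(T+r.x[4:6],C)*1000).round(1))
np.save('pics/model.npy',r.x)
# keeper front features in wrist
Q=P[225:262,255:305]; 
for row in range(228,258,3): 
  m=np.where((P[row,255:305,2]>.08)&(P[row,255:305,2]<.2))[0]+255; print(row,m[[0,-1]] if len(m) else '', d[row,278].round(4), P[row,278].round(4))
M=R.from_rotvec(pose['tool_rot']).as_matrix(); print('bar in tool frame', ((np.c_[W,np.full(len(W),.1)]-pose['position'])@M)[::5].round(4))
save(cv2.resize(Z['im'][220:310,240:320],None,fx=7,fy=6,interpolation=cv2.INTER_CUBIC),'w5k')
E
python3 f1.py
```

```text
psi 6.205775518560268 B [ 0.53886452 -0.16900477] delta -5.2414081625905 topoff [-0.00127969 -0.00239394] rms 0.24524015638616875
axis end [ 0.47636749 -0.10857693] tip [ 0.47442664 -0.10533978] res W [ 0.  -0.1 -0.3 -0.  -0.   0.   0.1 -0.  -0.1 -0.1 -0.1 -0.  -0.   0.
  0.   0.1  0.1  0.1  0.1  0.2  0.2  0.2  0.2  0.3 -0.  -0.   0.   0.
 -0.2  0.1 -0.2 -0.2 -0.1 -0.1 -0.1  0.1] T [-0.6  0.2 -0.1  0.7  0.4  0.1 -0.1 -0.4 -0.7  0.1 -0.2  0.6  0.3  0.1
 -0.2 -0.5 -0.6 -0.5 -0.3 -0.   0.4  0.9 -0.6  0.1  0.9 -0.1  0.   0.3
 -0.2  0.3  0.2 -0.4 -0.3 -0.1  0.1  0.2 -0.5  0.6 -0.1  0.  -0.7 -0.5
  0.6 -0.2  0.   0.2 -0.5  0.6 -0.2 -0.   0.2 -0.2]
228 [261 293] 0.199 [ 0.4439 -0.0387  0.1147]
231 [260 293] 0.193 [ 0.4439 -0.0387  0.1209]
234 [260 294] 0.1873 [ 0.444  -0.0388  0.1268]
237 [255 304] 0.1825 [ 0.4439 -0.0386  0.1318]
240 [255 304] 0.1818 [ 0.4431 -0.0373  0.1328]
243 [255 304] 0.1834 [ 0.4419 -0.0353  0.1318]
246 [255 304] 0.1678 [ 0.444  -0.0387  0.1469]
249 [255 304] 0.1633 [ 0.4441 -0.0388  0.1515]
252 [255 304] 0.1588 [ 0.4442 -0.0389  0.1562]
255 [255 304] 0.1555 [ 0.4441 -0.0387  0.1596]
bar in tool frame [[0.1424 0.0066 0.0424]
 [0.1345 0.0085 0.0424]
 [0.1265 0.0089 0.0424]
 [0.1183 0.009  0.0424]
 [0.1099 0.0091 0.0424]
 [0.1014 0.0089 0.0424]
 [0.0926 0.0087 0.0424]
 [0.0837 0.009  0.0424]]
```

View pics/w5k.png

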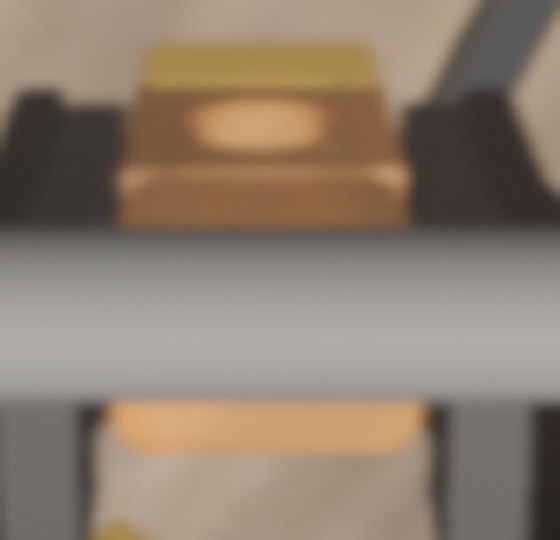

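{"op": "move_arm", "data": {"jaw": [210,210,210,210,210], "slide": [[1.2,0.2,0.95],[1.4,0.3,0.95],[1.4,0.2,0.95],[1.2,0.2,0.9],[0,0,0]], "dr": [[0,0,0],[0,0,0],[0,0,0],[0,0,0],[0,0,0]]}}

```text
time: 6.9
position: [0.4598, -0.0835, 0.1041]
tool_rot: [2.731, -1.548, -0.002]
ft_force: [-1.2, 0.5, -0.3]
grip_width: 0.254
```

```bash
cat > look.py <<'E'
from fit import *
import sys
n=sys.argv[1]
s=st(); im,d=get_image('wrist'); save(im,n); np.savez(f'pics/{n}.npz',im=im,d=d,pos=s['position'],rot=s['tool_rot'])
s2=get_state(); print('pos again',np.round(s2['position'],4))
p=np.load('pics/model.npy'); C=curve(p[0],p[1:3],p[3])
M=R.from_rotvec(s['tool_rot']).as_matrix()
tip=np.r_[C[-1],.1]; t=M.T@(tip-s['position']); g=C[-1]-C[-2]; 
print('axis end in tool mm',(t*1000).round(1),'leg yaw',np.degrees(np.arctan2(-g[1],-g[0])).round(2), 'keeper front x=6.3, bore z=4.9')
E
python3 look.py w6; python3 - <<'E'
from h import *
im=np.load('pics/w6.npz')['im']; save(cv2.resize(im[120:270,200:360],None,fx=5,fy=4,interpolation=cv2.INTER_CUBIC),'w6c')
E
```

```text
t 6.9 pos [ 0.4598 -0.0835  0.1041] yaw -59.08 zax [-0.0021 -0.0011 -1.    ] q [-0.46  0.02  0.59  2.05 -0.01  1.08 -2.46] F [-1.18  0.46 -0.29] w 22.1
pos again [ 0.4599 -0.0825  0.1046]
axis end in tool mm [30.1 -1.4  4.1] leg yaw -59.04 keeper front x=6.3, bore z=4.9
```

View pics/w6c.png

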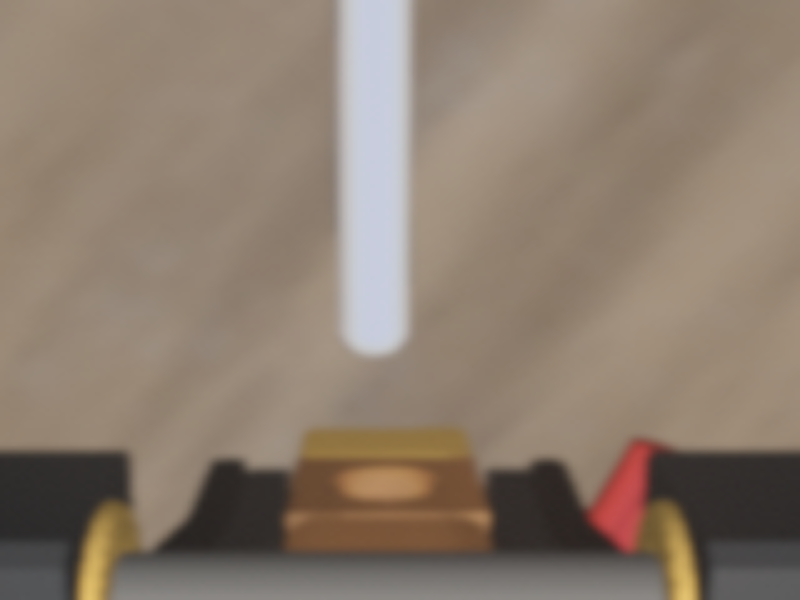

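{"op": "move_arm", "data": {"jaw": [210,210,210], "slide": [[0.6,-0.15,-0.03],[0.5,0,0],[0,0,0]], "dr": [[0,0,0],[0,0,0],[0,0,0]]}}

```text
time: 7.25
position: [0.4681, -0.0915, 0.1059]
tool_rot: [-2.733, 1.548, -0.002]
ft_force: [0.5, -0.0, -0.5]
grip_width: 0.251
```

```bash

python3 look.py w7; python3 - <<'E'
from h import *
im=np.load('pics/w7.npz')['im']; save(cv2.resize(im[150:270,210:350],None,fx=5.5,fy=5,interpolation=cv2.INTER_CUBIC),'w7c')
E
```

```text
t 7.25 pos [ 0.4681 -0.0915  0.1059] yaw -59.06 zax [ 1.3e-03 -2.0e-04 -1.0e+00] q [-0.45  0.04  0.6   2.03 -0.03  1.08 -2.44] F [ 0.55 -0.03 -0.5 ] w 21.8
pos again [ 0.4678 -0.0912  0.1058]
axis end in tool mm [18.9  1.7  6. ] leg yaw -59.04 keeper front x=6.3, bore z=4.9
```

View pics/w7c.png

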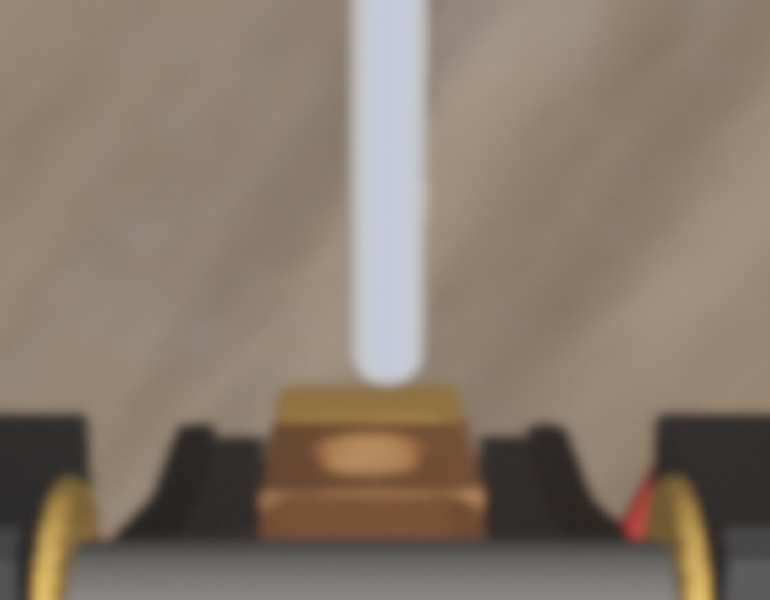

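{"op": "move_arm", "data": {"jaw": [210,210,210], "slide": [[0,0,0],[0,0,0],[0,0,0]], "dr": [[0,0,0],[0,0,0],[0,0,0]]}}

```text
time: 7.6
position: [0.4673, -0.091, 0.1054]
tool_rot: [-2.733, 1.548, 0.0]
ft_force: [-0.3, 0.3, -0.4]
grip_width: 0.248
```

```bash

python3 look.py w8
```

```text
t 7.6 pos [ 0.4673 -0.091   0.1054] yaw -59.06 zax [ 1.e-04  3.e-04 -1.e+00] q [-0.45  0.04  0.6   2.03 -0.03  1.08 -2.44] F [-0.28  0.26 -0.44] w 21.6
pos again [ 0.4673 -0.091   0.1054]
axis end in tool mm [19.8  1.3  5.4] leg yaw -59.04 keeper front x=6.3, bore z=4.9
```

{"op": "move_arm", "data": {"jaw": [210,210,210,210,210], "slide": [[0.4,0.13,0.05],[0.4,0,0],[0.3,0,0],[0,0,0],[0,0,0]], "dr": [[0,0,0],[0,0,0],[0,0,0],[0,0,0],[0,0,0]]}}

```text
time: 8.15
position: [0.4719, -0.1014, 0.1048]
tool_rot: [2.733, -1.549, -0.0]
ft_force: [-0.3, -0.6, -0.2]
grip_width: 0.25
```

```bash

python3 look.py w9; python3 - <<'E'
from h import *
im=np.load('pics/w9.npz')['im']; save(cv2.resize(im[150:270,210:350],None,fx=5.5,fy=5,interpolation=cv2.INTER_CUBIC),'w9c')
E
```

```text
t 8.15 pos [ 0.4719 -0.1014  0.1048] yaw -59.09 zax [-1.e-04 -1.e-04 -1.e+00] q [-0.43  0.06  0.61  2.02 -0.04  1.08 -2.41] F [-0.31 -0.55 -0.2 ] w 21.7
pos again [ 0.4719 -0.1013  0.1048]
axis end in tool mm [ 8.4 -0.2  4.8] leg yaw -59.04 keeper front x=6.3, bore z=4.9
```

View pics/w9c.png

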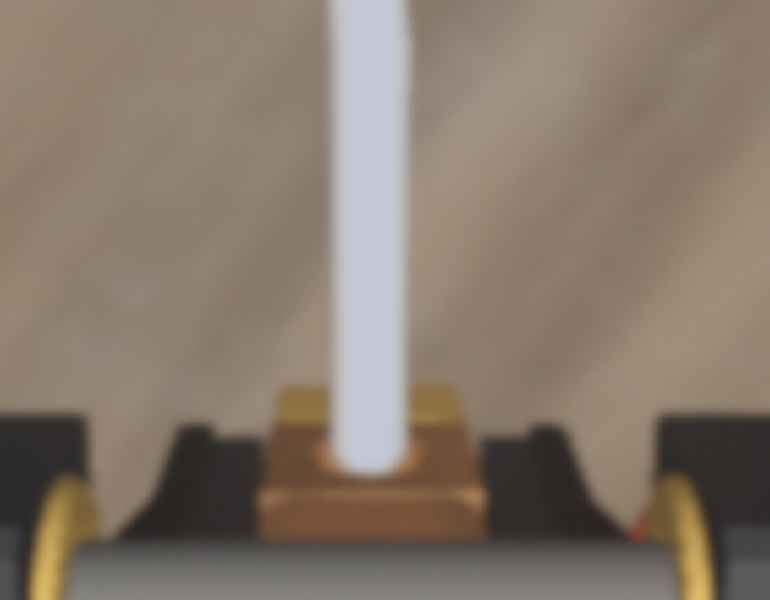

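{"op": "move_arm", "data": {"jaw": [210,210,210,210,210], "slide": [[0.3,0,0],[0.3,0,0],[0.3,0,0],[0.2,0,0],[0,0,0]], "dr": [[0,0,0],[0,0,0],[0,0,0],[0,0,0],[0,0,0]]}}

```text
time: 8.7
position: [0.4777, -0.1111, 0.1049]
tool_rot: [2.733, -1.549, 0.0]
ft_force: [-0.4, 0.2, -1.0]
grip_width: 0.254
```

```bash

python3 look.py w10; python3 - <<'E'
from h import *
im=np.load('pics/w10.npz')['im']; save(cv2.resize(im[150:270,210:350],None,fx=5.5,fy=5,interpolation=cv2.INTER_CUBIC),'w10c')
print(get_state()['ft_force'])
E
```

```text
t 8.7 pos [ 0.4777 -0.1111  0.1049] yaw -59.1 zax [ 1.e-04 -2.e-04 -1.e+00] q [-0.42  0.08  0.62  2.   -0.05  1.08 -2.38] F [-0.44  0.16 -0.97] w 22.1
pos again [ 0.4776 -0.1109  0.1049]
axis end in tool mm [-2.9 -0.2  4.9] leg yaw -59.04 keeper front x=6.3, bore z=4.9
[-0.14520229 -0.34289969 -1.13017293]
```

View pics/w10c.png

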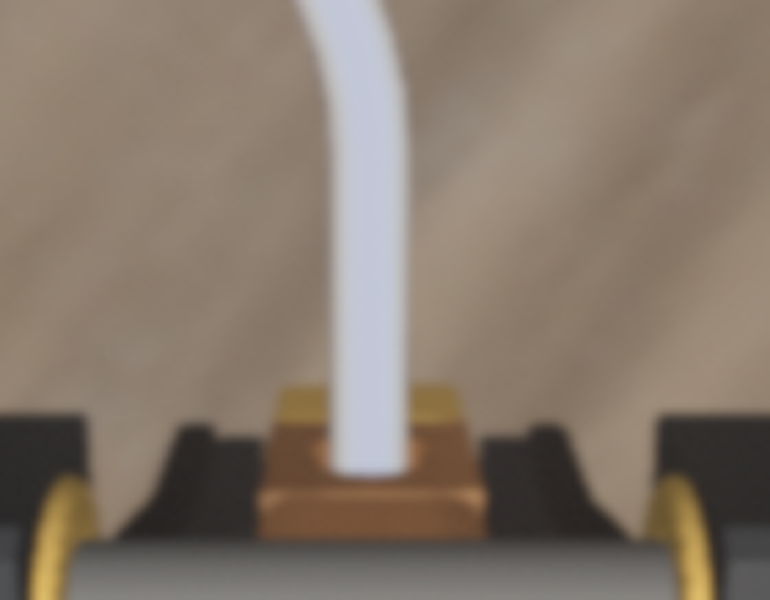

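{"op": "move_arm", "data": {"jaw": [210,210,210,210,210], "slide": [[0.5,-0.02,0],[0.6,0,0],[0.6,0,0],[0.5,0,0],[0,0,0]], "dr": [[0,0,0],[0,0,0],[0,0,0],[0,0,0],[0,0,0]]}}

```text
time: 9.25
position: [0.4894, -0.1305, 0.1049]
tool_rot: [2.732, -1.55, 0.001]
ft_force: [-0.3, 0.1, -1.2]
grip_width: 0.251
```

```bash

python3 look.py w11
```

```text
t 9.25 pos [ 0.4894 -0.1305  0.1049] yaw -59.15 zax [ 2.e-04 -7.e-04 -1.e+00] q [-0.39  0.12  0.64  1.97 -0.08  1.08 -2.32] F [-0.31  0.05 -1.22] w 21.9
pos again [ 0.4891 -0.13    0.1048]
axis end in tool mm [-25.5  -0.1   4.9] leg yaw -59.04 keeper front x=6.3, bore z=4.9
```

View pics/w11.png

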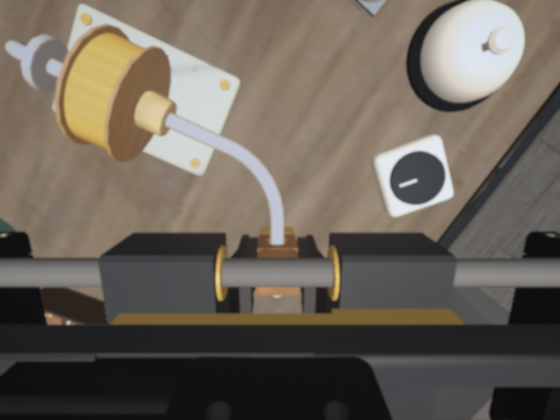

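```bash
cat > f2.py <<'E'
from fit import *
Z=np.load('pics/w11.npz');d=Z['d'];pose={'position':Z['pos'],'tool_rot':Z['rot']}
v,u=np.mgrid[0:420,0:560]
P=pts('wrist',d,np.c_[u.ravel(),v.ravel()],pose=pose).reshape(420,560,3)
m=(P[:,:,2]>.08)&(P[:,:,2]<.12)&(d>0)
m[:, :176]=0; m[:, 300:]=0; m[232:]=0; m[:100]=0
# centreline via distance transform ridge: for points, use perpendicular mean by iterating fit
uv=np.argwhere(m)[:,::-1]; W=onplane('wrist',uv,.1,pose=pose)[:,:2]
print(len(W))
mod=np.load('pics/model.npy'); tip=np.load('pics/model.npy')
C0=curve(mod[0],mod[1:3],mod[3]); e0=C0[-1].copy()
dd=dist(W,C0)*1000; print('resid to old model mean',dd.mean(),dd.std())
def f(p):
    C=curve(p[0],p[1:3],p[3]); return np.r_[dist(W,C)*1000,(C[-1]-e0)*1000*20]
r=least_squares(f,mod[:4],loss='soft_l1',f_scale=3)
p=r.x; print('psi',np.degrees(p[0]),'B',p[1:3],'delta',np.degrees(p[3])); C=curve(p[0],p[1:3],p[3]); print('end',C[-1],e0)
# binned residual along curve
A=C; idx=np.array([np.argmin(((A-w)**2).sum(1)) for w in W]); res=dist(W,C)*1000
for a in range(0,140,8):
  k=(idx>=a)&(idx<a+8)
  if k.sum()>5: print(a,k.sum(),res[k].mean().round(2),(res[k].max()-res[k].min()).round(1))
np.save('pics/model2.npy',p)
# stand coords of reel features
c,s=np.cos(p[0]),np.sin(p[0])
def tost(Q): q=(Q[...,:2]-p[1:3])@np.array([[c,-s],[s,c]])*1000+[-125,0]; return q
S=tost(P); 
k=(np.abs(S[:,:,1])<40)&(S[:,:,0]>-125)&(S[:,:,0]<0)&(P[:,:,2]>.102)&(v<200)
hx,hb=np.histogram(S[:,:,0][k],bins=np.arange(-125,0,2)); 
for x,n in zip(hb,hx):
  kk=k&(S[:,:,0]>=x)&(S[:,:,0]<x+2)
  print(int(x),n,P[:,:,2][kk].max().round(3) if n else '',end=' | ')
E
python3 f2.py
```

```text
2432
resid to old model mean -0.013241666282464938 2.485592685206582
psi 6.182216805184616 B [ 0.53873855 -0.16895208] delta -5.198900713129942
end [ 0.47622153 -0.10854491] [ 0.47636749 -0.10857693]
16 23 4.0 8.0
24 501 -0.2 8.0
32 477 -0.13 8.0
40 155 -0.04 7.9
48 173 -0.0 7.9
56 172 -0.02 7.9
64 168 -0.0 8.0
72 163 0.03 7.9
80 158 0.03 7.9
88 155 0.07 7.9
96 165 0.16 8.0
104 122 0.11 18.4
-125 50 0.105 | -123 45 0.105 | -121 42 0.105 | -119 49 0.105 | -117 44 0.104 | -115 49 0.105 | -113 46 0.105 | -111 46 0.105 | -109 47 0.105 | -107 47 0.105 | -105 50 0.105 | -103 45 0.105 | -101 52 0.106 | -99 48 0.105 | -97 47 0.105 | -95 54 0.106 | -93 49 0.105 | -91 50 0.105 | -89 178 0.111 | -87 176 0.111 | -85 154 0.111 | -83 154 0.111 | -81 150 0.111 | -79 154 0.111 | -77 164 0.112 | -75 2725 0.132 | -73 510 0.132 | -71 210 0.129 | -69 494 0.129 | -67 513 0.129 | -65 516 0.129 | -63 526 0.129 | -61 511 0.129 | -59 538 0.129 | -57 537 0.129 | -55 530 0.128 | -53 1362 0.133 | -51 490 0.132 | -49 4 0.129 | -47 0  | -45 0  | -43 0  | -41 0  | -39 0  | -37 0  | -35 0  | -33 24 0.105 | -31 51 0.105 | -29 55 0.105 | -27 592 0.114 | -25 513 0.116 | -23 206 0.115 | -21 35 0.113 | -19 0  | -17 0  | -15 7 0.105 | -13 51 0.105 | -11 38 0.105 | -9 41 0.104 | -7 17 0.104 | -5 2 0.102 | -3 0  |
```

```bash
cat > nxt.py <<'E'
from fit import *
import sys
ds=[float(a) for a in sys.argv[1].split(',')]   # mm steps
p=np.load('pics/model2.npy')
def dense():
    C=curve(p[0],p[1:3],p[3])[::-1]   # from axis end inward
    L=np.r_[0,np.cumsum(np.linalg.norm(np.diff(C,axis=0),axis=1))]
    # extend inner leg inward
    t=(C[-1]-C[-2])/np.linalg.norm(C[-1]-C[-2]); 
    C=np.vstack([C,C[-1]+t*.06]);L=np.r_[L,L[-1]+.06]
    t0=(C[0]-C[1])/np.linalg.norm(C[0]-C[1]); C=np.vstack([C[0]+t0*.02,C]); L=np.r_[-.02,L]
    k=np.r_[True,np.diff(L)>1e-9]
    return C[k],L[k]
C,L=dense(); cen=lambda a: np.c_[np.interp(a,L,C[:,0]),np.interp(a,L,C[:,1])]
def pose_at(a):
    q=cen(a+np.linspace(-.009,.009,37)); m=(q.max(0)+q.min(0))/2
    w,V=np.linalg.eigh(np.cov(q.T)); x=V[:,1]; 
    if x@(q[-1]-q[0])<0:x=-x
    y=np.array([-x[1],x[0]]); lat=(q-cen(a))@y; c=cen(a)[0]+y*(lat.max()+lat.min())/2
    return c,np.degrees(np.arctan2(x[1],x[0]))
OFF=-.0017; OY=0.0
s=st(); M=R.from_rotvec(s['tool_rot']).as_matrix(); pos=np.array(s['position'])
kc=(pos+M@[OFF,OY,0])[:2]
aa=np.linspace(-.02,.2,4401); q=np.array([cen(a)[0] for a in aa]); a0=aa[((q-kc)**2).sum(1).argmin()]
c,yw=pose_at(a0); y0=yaw(s); X=M[:2,0]; err=M.T@np.r_[c-kc,0]
c_,s_=np.cos(p[0]),np.sin(p[0]); kst=(kc-p[1:3])@np.array([[c_,-s_],[s_,c_]])*1000+[-125,0]
print('arclen',round(a0*1000,1),'lat err mm (tool y)',round(err[1]*1000,2),'yaw err',round(yw-y0,2),'z err',round((.1049-pos[2])*1000,2),'keeper stand xy',kst.round(1), 'arc 45..92.1')
cy=y0; cp=pos.copy(); a=a0; sl=[];dr=[]
for k,dd in enumerate(ds):
    a+=dd/1000; c,yw=pose_at(a); r=np.radians(yw); t=np.r_[c-OFF*np.array([np.cos(r),np.sin(r)])-OY*np.array([np.sin(r),-np.cos(r)]),.1049]
    r0=np.radians(cy); X=np.array([np.cos(r0),np.sin(r0),0]);Y=np.array([np.sin(r0),-np.cos(r0),0]); D=t-cp
    sl.append([round(float(v)*100,2) for v in (D@X,D@Y,-D[2])]); dr.append([0,0,round(float(cy-yw),1)])
    cp=t;cy=yw
print(sl);print(dr)
E
python3 nxt.py 5,5,5,4
```

```text
t 9.3 pos [ 0.4891 -0.13    0.1048] yaw -59.12 zax [-2.e-04 -3.e-04 -1.e+00] q [-0.39  0.12  0.64  1.97 -0.08  1.08 -2.32] F [-0.08  0.48 -0.51] w 21.6
arclen 23.3 lat err mm (tool y) -0.0 yaw err 0.1 z err 0.1 keeper stand xy [-170.9   45.6] arc 45..92.1
[[0.5, -0.0, -0.01], [0.5, -0.0, -0.0], [0.5, -0.0, -0.0], [0.4, -0.01, -0.0]]
[[0, 0, -0.1], [0, 0, 0.0], [0, 0, -0.1], [0, 0, -0.8]]
```

{"op": "move_arm", "data": {"jaw": [210,210,210,210,210], "slide": [[0.5,0,0],[0.5,0,0],[0.5,0,0],[0.4,-0.01,0],[0,0,0]], "dr": [[0,0,-0.1],[0,0,0],[0,0,-0.1],[0,0,-0.8],[0,0,0]]}}

```text
time: 9.8
position: [0.4991, -0.1465, 0.1049]
tool_rot: [2.746, -1.525, 0.001]
ft_force: [-0.1, -0.1, -0.7]
grip_width: 0.25
```

```bash
python3 nxt.py 3.5,3.5,3.5,3.5
```

```text
t 9.8 pos [ 0.4991 -0.1465  0.1049] yaw -58.09 zax [ 2.e-04 -5.e-04 -1.e+00] q [-0.36  0.15  0.65  1.94 -0.1   1.09 -2.26] F [-0.05 -0.12 -0.7 ] w 21.7
arclen 42.6 lat err mm (tool y) -0.06 yaw err 0.07 z err -0.01 keeper stand xy [-162.7   28.1] arc 45..92.1
[[0.35, -0.03, 0.0], [0.35, -0.02, -0.0], [0.35, -0.03, -0.0], [0.35, -0.03, -0.0]]
[[0, 0, -2.1], [0, 0, -3.2], [0, 0, -4.1], [0, 0, -4.5]]
```

{"op": "move_arm", "data": {"jaw": [210,210,210,210,210], "slide": [[0.35,-0.03,0],[0.35,-0.02,0],[0.35,-0.03,0],[0.35,-0.03,0],[0,0,0]], "dr": [[0,0,-2.1],[0,0,-3.2],[0,0,-4.1],[0,0,-4.5],[0,0,0]]}}

```text
time: 10.3
position: [0.5082, -0.1565, 0.1049]
tool_rot: [2.911, -1.181, 0.0]
ft_force: [0.1, -0.0, 0.4]
grip_width: 0.252
```

```bash
python3 nxt.py 3.5,3.5,3.5,3.5
```

```text
t 10.3 pos [ 0.5082 -0.1565  0.1049] yaw -44.17 zax [ 1.e-04 -2.e-04 -1.e+00] q [-0.32  0.18  0.63  1.91 -0.12  1.09 -1.99] F [ 0.11 -0.    0.4 ] w 21.9
arclen 56.3 lat err mm (tool y) 0.45 yaw err -0.46 z err 0.04 keeper stand xy [-155.1   16.9] arc 45..92.1
[[0.34, 0.02, -0.0], [0.35, -0.03, -0.0], [0.35, -0.03, -0.0], [0.35, -0.03, -0.0]]
[[0, 0, -4.0], [0, 0, -4.5], [0, 0, -4.5], [0, 0, -4.5]]
```

No force at all. Continuing round the arc.

{"op": "move_arm", "data": {"jaw": [210,210,210,210,210], "slide": [[0.34,0.02,0],[0.35,-0.03,0],[0.35,-0.03,0],[0.35,-0.02,0],[0,0,0]], "dr": [[0,0,-4],[0,0,-4.5],[0,0,-4.5],[0,0,-4.5],[0,0,0]]}}

```text
time: 10.8
position: [0.5195, -0.1643, 0.1048]
tool_rot: [-3.056, 0.727, -0.0]
ft_force: [-0.5, 0.1, -0.9]
grip_width: 0.25
```

```bash
python3 nxt.py 3.5,3.5,3.5,3.5
```

```text
t 10.8 pos [ 0.5195 -0.1643  0.1048] yaw -26.75 zax [ 1.e-04  0.e+00 -1.e+00] q [-0.28  0.21  0.6   1.88 -0.13  1.1  -1.67] F [-0.5   0.1  -0.95] w 21.8
arclen 70.2 lat err mm (tool y) 0.24 yaw err -0.12 z err 0.05 keeper stand xy [-145.1    7.7] arc 45..92.1
[[0.34, -0.0, -0.01], [0.35, -0.03, -0.0], [0.35, -0.03, -0.0], [0.35, -0.03, -0.0]]
[[0, 0, -4.3], [0, 0, -4.5], [0, 0, -4.5], [0, 0, -4.5]]
```

{"op": "move_arm", "data": {"jaw": [210,210,210,210,210], "slide": [[0.34,0,-0.01],[0.35,-0.03,0],[0.35,-0.02,0],[0.35,-0.02,0],[0,0,0]], "dr": [[0,0,-4.3],[0,0,-4.5],[0,0,-4.5],[0,0,-4.5],[0,0,0]]}}

```text
time: 11.3
position: [0.5326, -0.1682, 0.1049]
tool_rot: [-3.132, 0.247, 0.0]
ft_force: [0.4, 0.2, -0.5]
grip_width: 0.249
```

```bash
python3 nxt.py 2.5,2.5,2.5,2.5
```

```text
t 11.3 pos [ 0.5326 -0.1682  0.1049] yaw -9.0 zax [-0.e+00  1.e-04 -1.e+00] q [-0.23  0.24  0.56  1.84 -0.14  1.1  -1.35] F [ 0.35  0.25 -0.51] w 21.6
arclen 84.2 lat err mm (tool y) 0.02 yaw err -0.04 z err -0.01 keeper stand xy [-132.6    1.9] arc 45..92.1
[[0.25, -0.02, 0.0], [0.25, -0.01, -0.0], [0.25, -0.01, -0.0], [0.25, -0.01, -0.0]]
[[0, 0, -3.5], [0, 0, -3.4], [0, 0, -3.0], [0, 0, -2.4]]
```

{"op": "move_arm", "data": {"jaw": [210,210,210,210,210], "slide": [[0.25,-0.02,0],[0.25,-0.01,0],[0.25,-0.01,0],[0.25,-0.01,0],[0,0,0]], "dr": [[0,0,-3.5],[0,0,-3.4],[0,0,-3],[0,0,-2.4],[0,0,0]]}}

```text
time: 11.8
position: [0.5425, -0.1683, 0.1049]
tool_rot: [-3.14, -0.089, 0.0]
ft_force: [0.3, -1.0, -1.3]
grip_width: 0.252
```

```bash
python3 nxt.py 3,3,3,3; python3 look.py w12
```

```text
t 11.8 pos [ 0.5425 -0.1683  0.1049] yaw 3.25 zax [-1.e-04  2.e-04 -1.e+00] q [-0.2   0.25  0.53  1.82 -0.14  1.11 -1.14] F [ 0.26 -1.01 -1.3 ] w 21.9
arclen 94.2 lat err mm (tool y) 0.04 yaw err 0.09 z err -0.02 keeper stand xy [-122.9    0.3] arc 45..92.1
[[0.3, -0.0, 0.0], [0.3, 0.0, -0.0], [0.3, 0.0, -0.0], [0.3, -0.0, -0.0]]
[[0, 0, -2.0], [0, 0, -0.8], [0, 0, -0.1], [0, 0, -0.0]]
t 11.8 pos [ 0.5425 -0.1683  0.1049] yaw 3.25 zax [-1.e-04  2.e-04 -1.e+00] q [-0.2   0.25  0.53  1.82 -0.14  1.11 -1.14] F [ 0.26 -1.01 -1.3 ] w 21.9
pos again [ 0.5423 -0.1684  0.1049]
axis end in tool mm [-62.6 -63.4   4.9] leg yaw -59.04 keeper front x=6.3, bore z=4.9
```

View pics/w12.png

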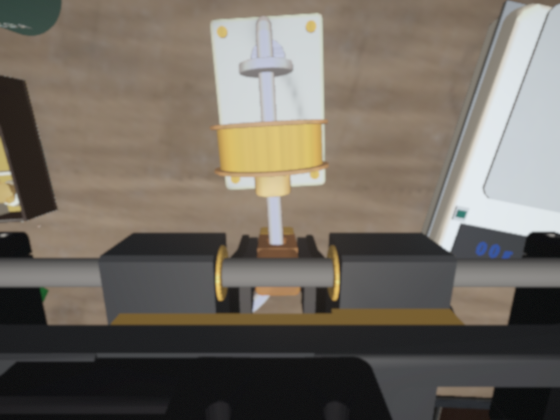

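{"op": "move_arm", "data": {"jaw": [210,210,210,210,210], "slide": [[0.3,0,0],[0.3,0,0],[0.3,0,0],[0.4,0,0],[0,0,0]], "dr": [[0,0,-2],[0,0,-0.8],[0,0,-0.1],[0,0,0],[0,0,0]]}}

```text
time: 12.35
position: [0.5561, -0.1671, 0.105]
tool_rot: [3.137, 0.173, 0.001]
ft_force: [-1.0, 0.6, -0.3]
grip_width: 0.25
```

```bash
python3 nxt.py 4,4,3,3,3
```

```text
t 12.35 pos [ 0.5561 -0.1671  0.105 ] yaw 6.31 zax [ 4.e-04 -1.e-04 -1.e+00] q [-0.2   0.28  0.52  1.79 -0.15  1.11 -1.09] F [-0.96  0.59 -0.29] w 21.8
arclen 107.8 lat err mm (tool y) -0.04 yaw err -0.12 z err -0.07 keeper stand xy [-109.3   -0. ] arc 45..92.1
[[0.4, -0.0, 0.01], [0.4, -0.0, -0.0], [0.3, 0.0, -0.0], [0.3, -0.0, -0.0], [0.3, 0.0, -0.0]]
[[0, 0, 0.1], [0, 0, 0.0], [0, 0, 0.0], [0, 0, 0.0], [0, 0, -0.0]]
```

{"op": "move_arm", "data": {"jaw": [210,210,210,210,210], "slide": [[0.4,0,0],[0.4,0,0],[0.3,0,0],[0.3,0,0],[0,0,0]], "dr": [[0,0,0],[0,0,0],[0,0,0],[0,0,0],[0,0,0]], "force": 30}}

```text
time: 12.85
position: [0.5697, -0.1658, 0.1049]
tool_rot: [3.137, 0.174, 0.0]
ft_force: [0.1, 0.1, -0.6]
grip_width: 0.25
```

```bash
python3 nxt.py 4,4,4,4
```

```text
t 12.85 pos [ 0.5697 -0.1658  0.1049] yaw 6.34 zax [ 0.e+00 -2.e-04 -1.e+00] q [-0.19  0.31  0.51  1.76 -0.17  1.12 -1.09] F [ 0.07  0.08 -0.63] w 21.7
arclen 121.6 lat err mm (tool y) -0.18 yaw err -0.16 z err -0.02 keeper stand xy [-95.5  -0.2] arc 45..92.1
[[0.4, -0.02, 0.0], [0.4, 0.0, -0.0], [0.4, 0.0, -0.0], [0.4, -0.0, -0.0]]
[[0, 0, 0.2], [0, 0, -0.0], [0, 0, 0.0], [0, 0, -0.0]]
```

{"op": "move_arm", "data": {"jaw": [210,210,210], "slide": [[0.4,-0.02,0],[0.4,0,0],[0.2,0,0]], "dr": [[0,0,0.2],[0,0,0],[0,0,0]]}}

```text
time: 13.15
position: [0.5793, -0.1648, 0.1048]
tool_rot: [3.137, 0.168, -0.001]
ft_force: [-1.2, -0.8, 0.1]
grip_width: 0.254
```

```bash
python3 nxt.py 4,4; python3 look.py w13
```

```text
t 13.15 pos [ 0.5793 -0.1648  0.1048] yaw 6.11 zax [-7.e-04 -2.e-04 -1.e+00] q [-0.19  0.33  0.51  1.73 -0.17  1.13 -1.09] F [-1.24 -0.84  0.06] w 22.1
arclen 131.2 lat err mm (tool y) -0.2 yaw err 0.07 z err 0.06 keeper stand xy [-86.   -0.2] arc 45..92.1
[[0.4, -0.02, -0.01], [0.4, -0.0, -0.0]]
[[0, 0, -0.1], [0, 0, -0.0]]
t 13.15 pos [ 0.5793 -0.1648  0.1048] yaw 6.11 zax [-7.e-04 -2.e-04 -1.e+00] q [-0.19  0.33  0.51  1.73 -0.17  1.13 -1.09] F [-1.24 -0.84  0.06] w 22.1
pos again [ 0.5796 -0.1647  0.1049]
axis end in tool mm [-96.3 -66.8   4.9] leg yaw -59.04 keeper front x=6.3, bore z=4.9
```

View pics/w13.png

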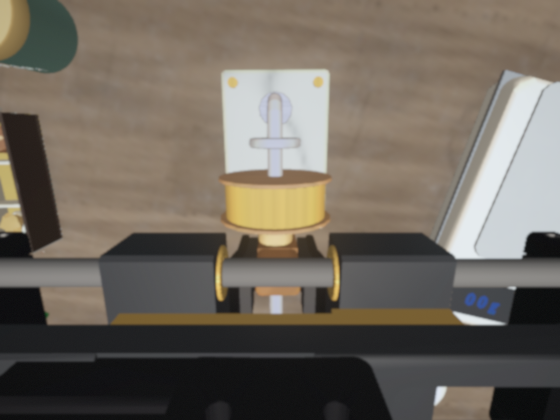

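{"op": "move_arm", "data": {"jaw": [210,210,210], "slide": [[0.4,-0.02,0],[0.4,0,0],[0.3,0,0]], "dr": [[0,0,0],[0,0,0],[0,0,0]]}}

```text
time: 13.5
position: [0.5905, -0.1634, 0.1049]
tool_rot: [3.137, 0.168, -0.0]
ft_force: [-2.3, -1.6, 0.0]
grip_width: 0.249
```

```bash
python3 nxt.py 4,4; python3 look.py w14
```

```text
t 13.5 pos [ 0.5905 -0.1634  0.1049] yaw 6.12 zax [-0.e+00 -4.e-04 -1.e+00] q [-0.19  0.35  0.5   1.71 -0.18  1.13 -1.1 ] F [-2.29 -1.65  0.05] w 21.6
arclen 142.5 lat err mm (tool y) -0.07 yaw err 0.06 z err 0.01 keeper stand xy [-74.6  -0.1] arc 45..92.1
[[0.4, -0.01, -0.0], [0.4, -0.0, -0.0]]
[[0, 0, -0.1], [0, 0, -0.0]]
t 13.5 pos [ 0.5905 -0.1634  0.1049] yaw 6.12 zax [-0.e+00 -4.e-04 -1.e+00] q [-0.19  0.35  0.5   1.71 -0.18  1.13 -1.1 ] F [-2.29 -1.65  0.05] w 21.6
pos again [ 0.5911 -0.1632  0.1049]
axis end in tool mm [-107.6  -66.7    4.9] leg yaw -59.04 keeper front x=6.3, bore z=4.9
```

View pics/w14.png

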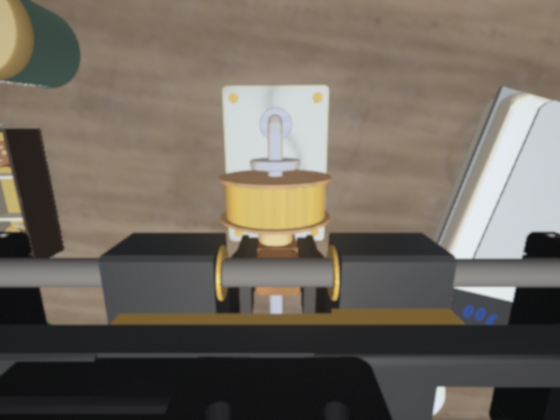

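{"op": "move_arm", "data": {"jaw": [210,210], "slide": [[0.15,0,0],[0.1,0,0]], "dr": [[0,0,0],[0,0,0]]}}

```text
time: 13.75
position: [0.5928, -0.1629, 0.1049]
tool_rot: [3.137, 0.168, -0.0]
ft_force: [-1.7, -1.6, -0.1]
grip_width: 0.252
```

{"op": "move_arm", "data": {"jaw": [210,210], "slide": [[0.05,0,0],[0.0,0,0]], "dr": [[0,0,0],[0,0,0]]}}

```text
time: 13.95
position: [0.5933, -0.1628, 0.1049]
tool_rot: [-3.137, -0.168, -0.0]
ft_force: [-2.6, -1.4, -1.6]
grip_width: 0.245
```

```bash
python3 nxt.py 1
```

```text
t 13.95 pos [ 0.5933 -0.1628  0.1049] yaw 6.13 zax [ 2.e-04  1.e-04 -1.e+00] q [-0.19  0.35  0.5   1.7  -0.19  1.14 -1.1 ] F [-2.65 -1.37 -1.57] w 21.4
arclen 145.4 lat err mm (tool y) 0.25 yaw err 0.06 z err -0.04 keeper stand xy [-71.8   0.2] arc 45..92.1
[[0.1, 0.02, 0.0]]
[[0, 0, -0.1]]
```

{"op": "move_arm", "data": {"jaw": [210,210], "slide": [[0.06,0.02,0],[0.0,0,0]], "dr": [[0,0,0],[0,0,0]]}}

```text
time: 14.15
position: [0.5939, -0.1627, 0.1049]
tool_rot: [-3.137, -0.168, -0.0]
ft_force: [-2.0, -1.3, -1.5]
grip_width: 0.253
```

{"op": "move_arm", "data": {"jaw": [210,210], "slide": [[0.06,0,0],[0.0,0,0]], "dr": [[0,0,0],[0,0,0]]}}

```text
time: 14.35
position: [0.5943, -0.1627, 0.1049]
tool_rot: [-3.137, -0.168, 0.001]
ft_force: [-3.3, -1.1, -0.5]
grip_width: 0.252
```

```bash
python3 nxt.py 1; python3 look.py w15
```

```text
t 14.35 pos [ 0.5943 -0.1627  0.1049] yaw 6.13 zax [-4.e-04  3.e-04 -1.e+00] q [-0.19  0.36  0.5   1.7  -0.19  1.14 -1.1 ] F [-3.31 -1.06 -0.45] w 21.9
arclen 146.3 lat err mm (tool y) 0.24 yaw err 0.05 z err -0.05 keeper stand xy [-70.8   0.2] arc 45..92.1
[[0.1, 0.02, 0.0]]
[[0, 0, -0.0]]
t 14.35 pos [ 0.5943 -0.1627  0.1049] yaw 6.13 zax [-4.e-04  3.e-04 -1.e+00] q [-0.19  0.36  0.5   1.7  -0.19  1.14 -1.1 ] F [-3.31 -1.06 -0.45] w 21.9
pos again [ 0.5942 -0.1627  0.1049]
axis end in tool mm [-111.4  -66.4    5. ] leg yaw -59.04 keeper front x=6.3, bore z=4.9
```

View pics/w15.png

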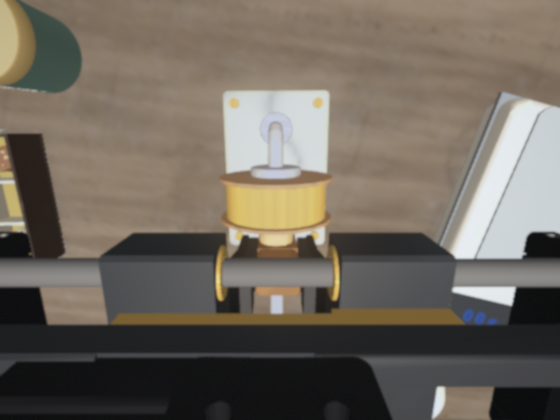

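{"op": "move_arm", "data": {"jaw": [210,210], "slide": [[0.06,0,0],[0.0,0,0]], "dr": [[0,0,0],[0,0,0]]}}

```text
time: 14.6
position: [0.5943, -0.1627, 0.1049]
tool_rot: [-3.137, -0.168, 0.002]
ft_force: [-5.0, 0.1, 1.0]
grip_width: 0.247
```

{"op": "move_arm", "data": {"jaw": [210,210], "slide": [[0.06,0,0],[0.0,0,0]], "dr": [[0,0,0],[0,0,0]]}}

```text
time: 14.8
position: [0.5943, -0.1627, 0.1049]
tool_rot: [-3.136, -0.168, 0.004]
ft_force: [-6.6, 0.3, 3.0]
grip_width: 0.248
```

{"op": "move_arm", "data": {"jaw": [210,210], "slide": [[0.07,0,0],[0.0,0,0]], "dr": [[0,0,0],[0,0,0]]}}

```text
time: 15.0
position: [0.5944, -0.1627, 0.1048]
tool_rot: [-3.136, -0.167, 0.006]
ft_force: [-8.3, 0.2, 3.5]
grip_width: 0.249
```

```bash
python3 nxt.py 1; python3 look.py w16; python3 - <<'E'
from h import *
s=get_state()
im,d=get_image('wrist')
save(cv2.resize(im[110:300,190:360],None,fx=4,fy=3,interpolation=cv2.INTER_CUBIC),'w16c')
im,d=get_image('side'); save(cv2.resize(im[150:250,260:380],None,fx=6,fy=6,interpolation=cv2.INTER_CUBIC),'s16')
E
```

```text
t 15.0 pos [ 0.5944 -0.1627  0.1048] yaw 6.1 zax [-4.1e-03  9.0e-04 -1.0e+00] q [-0.19  0.36  0.5   1.69 -0.19  1.14 -1.1 ] F [-8.33  0.25  3.53] w 21.7
arclen 146.4 lat err mm (tool y) 0.19 yaw err 0.08 z err 0.06 keeper stand xy [-70.7   0.2] arc 45..92.1
[[0.1, 0.02, -0.01]]
[[0, 0, -0.1]]
t 15.0 pos [ 0.5944 -0.1627  0.1048] yaw 6.1 zax [-4.1e-03  9.0e-04 -1.0e+00] q [-0.19  0.36  0.5   1.69 -0.19  1.14 -1.1 ] F [-8.33  0.25  3.53] w 21.7
pos again [ 0.5943 -0.1627  0.1048]
axis end in tool mm [-111.5  -66.4    5.4] leg yaw -59.04 keeper front x=6.3, bore z=4.9
```

View pics/w16c.png

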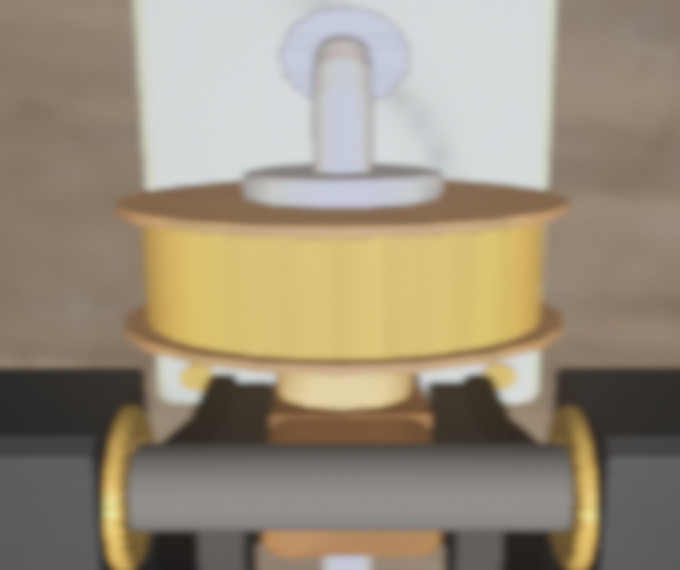

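View pics/s16.png

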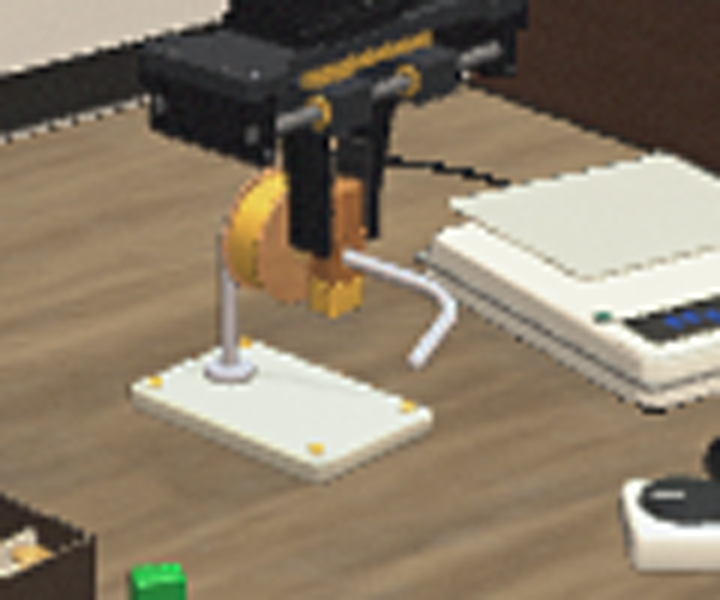

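{"op": "move_arm", "data": {"jaw": [210,210,150,123,123], "slide": [[-0.1,0,0.08],[0,0,0],[0,0,0],[0,0,0],[0,0,0]], "dr": [[0,0,0],[0,0,0],[0,0,0],[0,0,0],[0,0,0]]}}

```text
time: 15.65
position: [0.5965, -0.1624, 0.1046]
tool_rot: [3.137, 0.169, 0.004]
ft_force: [0.5, -0.1, 0.0]
grip_width: 0.436
```

```bash
python3 look.py w17; python3 - <<'E'
from h import *
im,d=get_image('wrist')
save(cv2.resize(im[110:300,190:360],None,fx=4,fy=3,interpolation=cv2.INTER_CUBIC),'w17c')
E
```

```text
t 15.65 pos [ 0.5965 -0.1624  0.1046] yaw 6.16 zax [ 0.0024  0.     -1.    ] q [-0.19  0.36  0.5   1.69 -0.19  1.13 -1.09] F [ 0.52 -0.08  0.02] w 37.9
pos again [ 0.5963 -0.1625  0.1045]
axis end in tool mm [-113.7  -66.4    4.3] leg yaw -59.04 keeper front x=6.3, bore z=4.9
```

View pics/w17c.png

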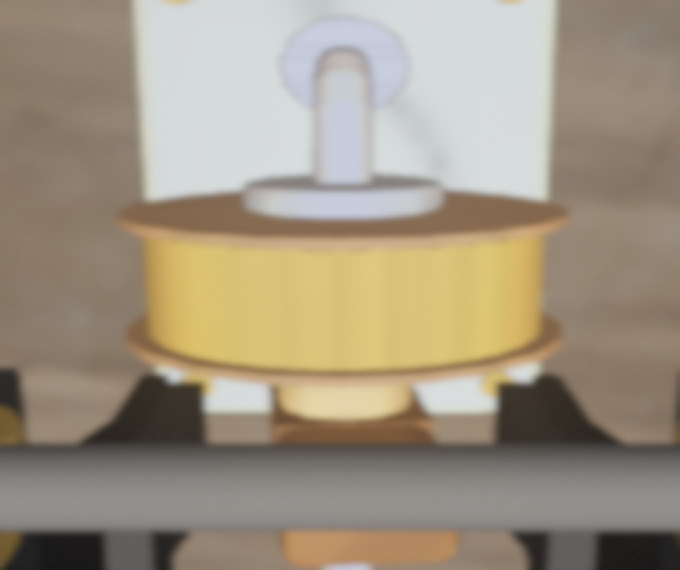

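{"op": "move_arm", "data": {"jaw": [123,123,123,123,123], "slide": [[0,0,-0.5],[0,0,-1.5],[0,0,-2.5],[-1,0,-3],[-2,0,-3]], "dr": [[0,0,0],[0,0,0],[0,0,0],[0,0,0],[0,0,0]]}}

```text
time: 16.25
position: [0.5663, -0.1656, 0.2113]
tool_rot: [3.136, 0.17, 0.002]
ft_force: [-0.9, 0.7, -0.3]
grip_width: 0.518
```

{"op": "move_arm", "data": {"jaw": [123,123,123,123,123], "slide": [[-2,0,0],[-2,0,0],[-1,0,0],[0,0,0],[0,0,0]], "dr": [[0,0,0],[0,0,0],[0,0,0],[0,0,0],[0,0,0]]}}

```text
time: 16.75
position: [0.5166, -0.1711, 0.2097]
tool_rot: [-3.137, -0.169, -0.002]
ft_force: [-0.5, 1.0, -0.2]
grip_width: 0.518
```

```bash
python3 look.py w18; python3 - <<'E'
from fit import *
Z=np.load('pics/w18.npz');d=Z['d'];im=Z['im'];pose={'position':Z['pos'],'tool_rot':Z['rot']}
save(cv2.resize(im[0:200,180:380],None,fx=4,fy=3,interpolation=cv2.INTER_CUBIC),'w18c')
i,_=get_image('side'); save(cv2.resize(i[150:300,235:400],None,fx=4.5,fy=4,interpolation=cv2.INTER_CUBIC),'s18')
p=np.load('pics/model2.npy'); v,u=np.mgrid[0:420,0:560]
P=pts('wrist',d,np.c_[u.ravel(),v.ravel()],pose=pose).reshape(420,560,3)
c,s=np.cos(p[0]),np.sin(p[0]); S=(P[...,:2]-p[1:3])@np.array([[c,-s],[s,c]])*1000+[-125,0]
k=(np.abs(S[:,:,1])<40)&(S[:,:,0]>-125)&(S[:,:,0]<0)&(P[:,:,2]>.102)&(v<225)
for x in range(-110,-10,2):
  kk=k&(S[:,:,0]>=x)&(S[:,:,0]<x+2)
  if kk.any(): print(x,kk.sum(),P[:,:,2][kk].max().round(4),end=' | ')
t=(np.abs(S[:,:,1])<20)&(S[:,:,0]>-90)&(S[:,:,0]<-58)&(P[:,:,2]>.128)&(P[:,:,2]<.145)&(v<225)
print('\nkeeper top',t.sum(),S[t].mean(0),cv2.minAreaRect(S[t].astype(np.float32)),P[:,:,2][t].mean())
E
```

```text
t 16.75 pos [ 0.5166 -0.1711  0.2097] yaw 6.15 zax [ 1.5e-03  2.0e-04 -1.0e+00] q [-0.23  0.1   0.54  1.75 -0.06  1.3  -1.14] F [-0.49  0.98 -0.2 ] w 45.1
pos again [ 0.5167 -0.171   0.2094]
axis end in tool mm [-33.5 -66.4 109.6] leg yaw -59.04 keeper front x=6.3, bore z=4.9
-110 14 0.105 | -108 14 0.1044 | -106 22 0.1051 | -104 15 0.1041 | -102 16 0.1042 | -100 22 0.1046 | -98 16 0.1048 | -96 15 0.105 | -94 22 0.1042 | -92 13 0.1047 | -90 15 0.1042 | -88 21 0.1053 | -86 15 0.1047 | -84 24 0.1047 | -82 16 0.1044 | -80 564 0.3718 | -78 88 0.1362 | -76 65 0.1355 | -74 91 0.136 | -72 93 0.1359 | -70 90 0.1359 | -68 75 0.1361 | -66 76 0.1354 | -64 28 0.1346 | -62 47 0.111 | -60 63 0.1109 | -58 51 0.1108 | -56 62 0.1101 | -54 58 0.1109 | -52 53 0.1112 | -50 372 0.1316 | -48 139 0.1315 | -46 187 0.1288 | -44 181 0.1285 | -42 182 0.1284 | -40 186 0.1286 | -38 186 0.1284 | -36 195 0.128 | -34 192 0.1284 | -32 187 0.1283 | -30 196 0.1291 | -28 320 0.132 | -26 96 0.1314 | -22 30 0.1144 | -18 19 0.1051 | -16 21 0.1046 | -14 20 0.1051 | -12 19 0.1043 | 
keeper top 626 [-71.27397184  -2.74858346] ((-71.3425064086914, -2.676614761352539), (15.375688552856445, 22.160314559936523), 0.5304512977600098) 0.13352664137800205
```

View pics/w18c.png

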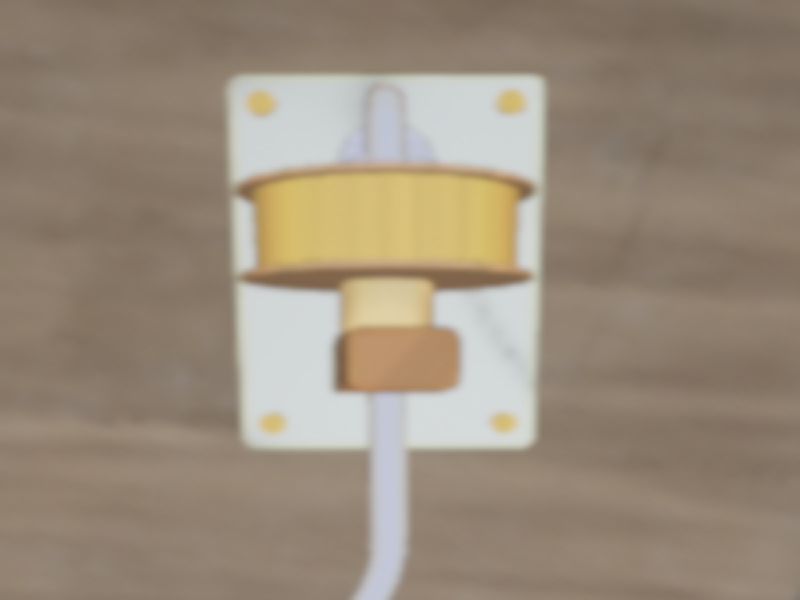

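View pics/s18.png

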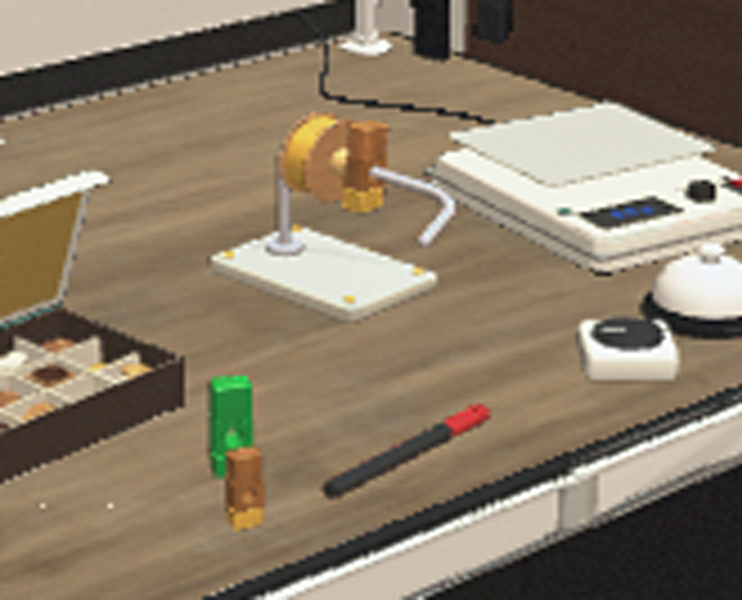

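{"op": "move_arm", "data": {"jaw": [123,123,123,123,123], "slide": [[0,0,0],[0,0,0],[0,0,0],[0,0,0],[0,0,0]], "dr": [[0,0,0],[0,0,0],[0,0,0],[0,0,0],[0,0,0]]}}

```text
time: 17.35
position: [0.5158, -0.1713, 0.2091]
tool_rot: [-3.137, -0.168, 0.0]
ft_force: [-0.0, 0.4, 0.2]
grip_width: 0.516
```

```bash
python3 look.py w19; python3 - <<'E'
from fit import *
Z=np.load('pics/w19.npz');d=Z['d'];im=Z['im'];pose={'position':Z['pos'],'tool_rot':Z['rot']}
save(cv2.resize(im[60:140,220:330],None,fx=7,fy=7,interpolation=cv2.INTER_CUBIC),'w19c')
p=np.load('pics/model2.npy'); v,u=np.mgrid[0:420,0:560]
P=pts('wrist',d,np.c_[u.ravel(),v.ravel()],pose=pose).reshape(420,560,3)
c,s=np.cos(p[0]),np.sin(p[0]); S=(P[...,:2]-p[1:3])@np.array([[c,-s],[s,c]])*1000+[-125,0]
t=(np.abs(S[:,:,1])<20)&(S[:,:,0]>-85)&(S[:,:,0]<-58)&(P[:,:,2]>.131)&(P[:,:,2]<.145)&(v<225)
print('keeper top',t.sum(),S[t].mean(0),cv2.minAreaRect(S[t].astype(np.float32)),P[:,:,2][t].mean())
r=(np.abs(S[:,:,1])<33)&(S[:,:,0]>-56)&(S[:,:,0]<-20)&(P[:,:,2]>.118); print('reel x',np.percentile(S[r][:,0],[1,99]))
i,dt=get_image('top'); np.savez('pics/top1.npz',im=i,d=dt)
a=np.load('pics/top0.npz')['im']; df=cv2.absdiff(a,i).max(2); save(i,'top1')
n,l,stt,cen=cv2.connectedComponentsWithStats((df>40).astype(np.uint8)); print([(stt[k].tolist()) for k in range(1,n) if stt[k,4]>8])
E
```

```text
t 17.35 pos [ 0.5158 -0.1713  0.2091] yaw 6.13 zax [-1.e-04 -0.e+00 -1.e+00] q [-0.23  0.1   0.54  1.75 -0.05  1.3  -1.14] F [-0.05  0.38  0.24] w 44.9
pos again [ 0.5158 -0.1714  0.2091]
axis end in tool mm [-32.5 -66.6 109.1] leg yaw -59.04 keeper front x=6.3, bore z=4.9
keeper top 614 [-70.91846669  -2.6062798 ] ((-70.84169006347656, -2.5426082611083984), (15.205927848815918, 21.225566864013672), 0.04595022276043892) 0.13364975944406288
reel x [-49.03065404 -25.34110713]
[[338, 124, 81, 169, 4057], [421, 140, 67, 90, 4498], [400, 179, 16, 18, 185], [411, 240, 35, 35, 914], [239, 251, 6, 7, 19], [358, 293, 91, 38, 1113], [0, 327, 16, 36, 243], [401, 326, 8, 2, 12], [367, 329, 70, 91, 2639], [333, 332, 33, 88, 1357]]
```

View pics/w19c.png

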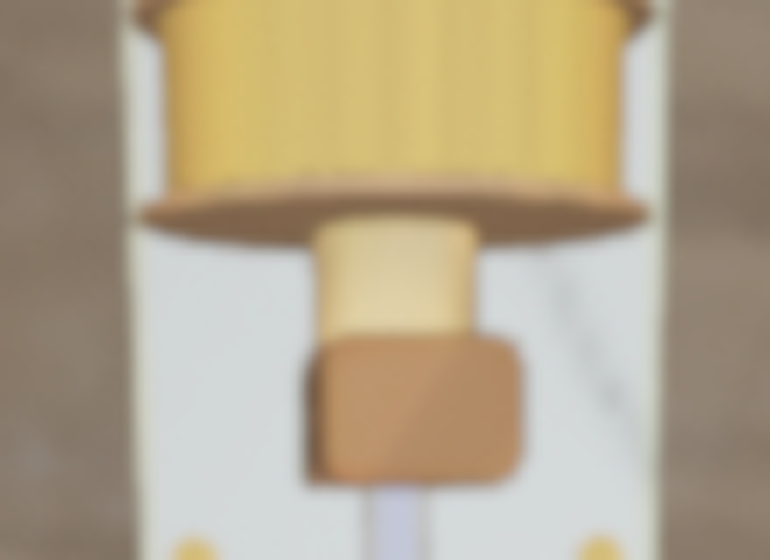

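View pics/top1.png

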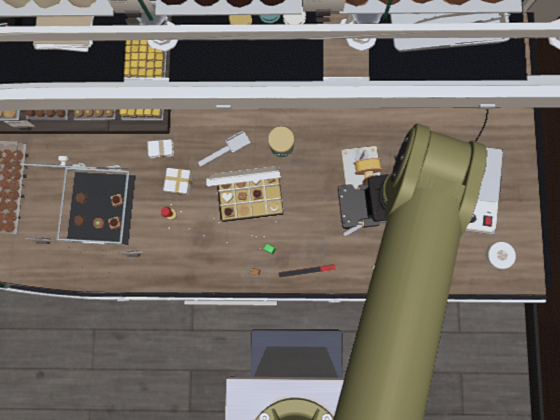

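```bash
python3 -c "
from bench import *
print(get_state()['time']); print(close_job())"
```

```text
17.45
the job is handed in; nothing more can be done
None
```

The keeper is on the bar against the reel's wooden nose, the reel is home against the steel shoulder, and the job was handed in at 17.45 s.

**What I did:** I took the larger brown block as the keeper; the green one and the small brown one were left alone. The wrist camera showed the bent end knocked by about -5.2°. I threaded the keeper onto the free end and led it round the bend, with no more than about 2 N of contact force. I then pushed the reel about 26 mm until it stopped hard at about 8 N, let go and lifted clear.

**Last checks:**
- **Reel:** its faces measure at stand x = -49 and -25.3 mm, against -25 mm for home.
- **Keeper:** its centre is at x = -70.9 mm against -71 mm, touching the nose. It hangs rolled about 4° on the bar. It moved under 0.5 mm between two looks about half a second apart.
- **Other things on the counter:** the marker, gift box, green block and small brown block are unchanged in the final top picture. The arm hid the bell and timer there. They look undisturbed in the side view taken after release, but I did not measure them.

No check failed or disagreed.

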